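Clamp the laser head, slide the flanges onto the mat and switch the laser on

ROBOT

A 7-joint arm with a two-finger parallel gripper is mounted at the origin on the work surface. World frame = base frame: x ahead of the robot, y to its left, z up, the work surface at z = 0. Lengths are in mm, angles in degrees, forces in N, time in s.
With the tool pointing down it reaches from about 425 to 800 mm from the base axis. Payload 8.3 kg.
Tool frame: the origin (TCP) lies between the finger pads; the fingertips stand 8 mm ahead of it and the grasp point (between the pads) lies 11 mm behind it; z points along the fingers, y is the line along which they close (so a half turn about z gives the same grasp; the last joint's range is limited). The gripper opens to 85 mm and grips with 20 to 120 N. Pads are 22 mm wide; open, the fingers measure 114 mm over their backs; the gripper's body (76 mm by 85 mm) begins 54 mm behind the grasp point. The pads swing forward as they close: fully open they stand 13 mm farther back than shut.
Start: joints at [71.167, 21.967, 0.94, 78.501, -0.361, 79.538, -2.664], TCP at [164.214, -603.024, 239.279] pointing down, gripper open.
Joint ranges: [-169.22, 169.22], [-14.56, 117.87], [-87.37, 89.26], [10.42, 133.3], [-82.24, 262.24], [0.94, 117.77], [-172.7, 172.7]. Speed limits (degrees/s): [136.94, 136.94, 172.46, 172.46, 180, 180, 180].

INTERFACE

Orientations are given as a 3x3 rotation matrix whose columns are the frame's x, y, z axes.
In Python, from cell import arm gives the robot as it stands.
- The arm moves only by the shell command python3 -m crank 'ROWS' [FORCE]. ROWS is JSON, a list of rows, each a list of 3 entries, a list of its own where there are three numbers: the shift along the tool's x, y, z in m, then the turn, a rotation vector about the tool's x, y, z in rad, then the closure, from 0 (fully open) to 1 (shut). A call has 1 to 20 rows; each row is the pose to reach, as a shift and turn from the pose commanded when the call began, along the tool's axes at that moment; what a row does not reach only later rows make up. A row lasts 1/10 s, in which the tool goes at most 50 mm and 8.59 degrees, less where a joint would pass 70% of its speed; a pose out of reach is approached as far as the arm can. A call with a gripper value outside its range is refused whole. The fingers move at their own pace and stop on an object; FORCE is the grip in N (left out, the last holds). Time passes only in rows, so rows that repeat a pose let the fingers close. It gives the time, the measured TCP pose, the force, the opening and the grip force at its end, in the units of the state.
- arm.state(): the state, without advancing time (a new reading comes with each control period).
- arm.read_camera(name): name is "side" or "top"; returns a dict with "image" (420x560x3 uint8, red, green, blue), "camera_matrix" (3x3 intrinsics, pixels), "camera_from_world" (4x4, takes a point from world to camera coordinates). Camera axes: x right, y down, z forward; pixel columns grow to the right and rows downward; lengths in mm; the calibration is good to about 2 mm. A picture is of the moment at which its call begins. There is no depth.
- arm.hand_in(): hands the job in; it is judged then, once.
The state is a dict: "clock": time; "qpos": joint angles; "qd": joint speeds; "joint_torque": joint torques, N m; "tool_pos": TCP position; "tcp_rot": TCP orientation; "wrist_force": force on the tool from outside, world axes, zero at the start; "moment": the same for the moment, N m; "gripper_width": finger opening in mm; "finger_force": force on a finger pad.
Only numpy, scipy, OpenCV 4.12 (cv2) and the standard library are available. Lean on these libraries where they do the work, as an engineer would, in place of code of your own. Each camera call takes 0.05 s, during which the arm holds its last target. There are 200 camera calls.

TASK

Get the laser cleaning bench ready: lay the laser head in the open tube clamp with its square body flat on the base plate, swing the hinged half down over the tube and swing the bolt up into the slot of its fork. Slide every round steel flange along the bench, without lifting it off, until it lies wholly on the black mat. Put the key from its wooden stand fully into the key switch and, only when all the rest is done, turn it clockwise as far as it goes (on) and leave it there; leave the tape, the jar and the screwdriver where they are.

Things in the scene. Friction and masses are not known exactly. Their poses are not given: they have to be found in the camera images.
- clamp: Tube clamp fixed on the bench: aluminium base plate (x -75 to +60, y +-95, 12 mm thick) with a dark V saddle, hinged steel half and swing bolt. Origin at bench level; at yaw 0 its x points away from the robot. The laser lies along its y, axis at x 0, z 35 mm: tube towards -y in the saddle at y -42.5 mm, square body on the bare plate at y +42.5 mm.
- saddle (a point): On the tube axis over the middle of the V saddle (clamp frame 0, -42.5, 35 mm). The saddle is 36 mm long in y; the V guides the tube with about 1.5 mm of play on each side.
- rest (a point): Top of the base plate where the laser's body origin must come (clamp frame 0, 42.5, 12 mm); axes as the clamp.
- half_hinge (a point): Middle of the hinge of the hinged half, at clamp (36, -42.5, 39) mm, on the side of the clamp's +x; hinge axis along the clamp's y.
- half (a joint): Hinged half (rad): 0 shut, fork level towards clamp -x; 1.57 upright; up to 1.95 leaning to +x. Stays where left (0.13 N m friction). From the hinge outwards: arch to 60 mm, then a fork 36 mm wide (y), 10 mm thick to 104 mm, its open slot 14 mm wide from 78 mm on. The fork's outer face is 10 mm off the hinge's plane. Shut: fork top at z 49 mm, arch top at 66 mm.
- bolt (a joint): Swing bolt (rad) about its pivot at clamp (-54, -42.5, 16) mm, axis along clamp y: 0 level, pointing to clamp -x; 1.57 upright (its stop), in the fork's slot if the half is shut. Stays where left (0.07 N m friction). Shank 10 mm thick, 80 mm long, with a brass barrel nut 20 mm in diameter from 36 to 76 mm from the pivot.
- bolt_nut (a point): On the axis of the brass barrel nut, 60 mm from the bolt's pivot: a good place to pinch it across the clamp's y.
- laser: Loose laser head, 0.5-0.7 kg, on the bench: grey square body 46 (x) x 70 (y) x 46 mm high; from its -y end a bare aluminium tube, 40 mm in diameter, sticks out 110 mm (y -35 to -145 mm, axis 23 mm above the underside). Origin at the centre of the body's underside. Centre of mass about 14 mm from the origin towards the tube.
- laser_tube (a point): On the tube's axis, 85 mm from the body's centre: this point comes over the saddle.
- mat: Thin black rubber mat stuck on the bench, 180 mm (x) by 210 mm (y), under 1 mm thick (no edge to climb). Origin at its centre.
- flange0: Round steel blank flange, a plain disc 60 mm in diameter and 16 mm thick, about 0.33 kg, lying flat on the bench. Origin at the centre of its underside. Two to four of these flanges are present.
- flange1: Round steel blank flange, a plain disc 60 mm in diameter and 16 mm thick, about 0.33 kg, lying flat on the bench. Origin at the centre of its underside. Two to four of these flanges are present.
- flange2: Round steel blank flange, a plain disc 60 mm in diameter and 16 mm thick, about 0.33 kg, lying flat on the bench. Origin at the centre of its underside. Two to four of these flanges are present.
- flange3: Round steel blank flange, a plain disc 60 mm in diameter and 16 mm thick, about 0.33 kg, lying flat on the bench. Origin at the centre of its underside. Two to four of these flanges are present.
- switch: Grey key switch box fixed on the bench, 80 x 80 mm, 32 mm high; the steel lock barrel in its top (34 mm high) has a keyway 27 x 9 mm, its long side along the box's x when off. Origin at bench level under the barrel. White marks: off at its +x side, on 60 degrees clockwise from there.
- keyway (a point): Centre of the mouth of the keyway, on the barrel's axis, 34 mm above the bench; axes as the switch box (do not turn with the barrel). The keyway is 28 mm deep.
- rotor (a joint): Angle of the lock barrel (rad), seen from above clockwise positive: 0 off, 1.05 on (its stop). Turns stiffly (0.05 N m) and stays; the key has up to 0.2 rad of play in it.
- stand: Wooden key stand fixed on the bench, a block 80 x 80 mm and 34 mm high with a slot 29 x 11 mm, long side along its x, in which the key stands. Origin at bench level.
- key: Loose key upright in the stand: steel blade 24 (x) x 6 (y) mm, 24 mm long downwards (last 6 mm narrowed to 19 x 4), above it a collar 34 x 16 x 4 mm that comes to rest on the lock barrel, then a flat black bow 46 mm wide (x), 10 mm thick (y), up to 46 mm above the origin. Origin at the collar's underside. 0.06 kg.
- tape: Bystander: roll of tape, 76 mm across, 22 mm high, lying flat.
- jar: Bystander: small closed jar, 52 mm in diameter, 75 mm high.
- screwdriver: Bystander: screwdriver lying on the right of the bench.
Not all that is in view belongs to the job. There is more than one size of the laser; the job needs the middle-sized.

How it is judged:
By the outcome, as a careful person would: the job done as asked, in the order asked, and still so for the second after the job is handed in, with the robot touching nothing.
Of flange0, flange1, flange2, flange3 only 2 to 4 are there at a start; the rules pass over those that are not, and their reading is None.
At some moment in a run one of flange0, flange1, flange2, flange3 may be knocked a few centimetres aside while the robot is not near it.
Once in a run the grip may slacken for a moment while it holds something.
It also fails if it takes over 210 s, if anything falls off the work surface, if the arm or the gripper's body presses on something with over 40 N, if the wrist force passes 120 N, or if a joint passes its speed limit or range.

## Working session

There is one attempt and no reset: what is moved stays moved. The work goes in short steps, Python scripts to look and compute and a shell command to move; the robot and the scene stay as the last step left them, time stands still between calls to the robot, and variables do not carry over. Pictures are saved under pics/ and viewed, at most 14 in all, crops included, and the job is handed in when it is done.

```bash
ls; mkdir -p pics
python3 - <<'E'
from cell import arm
import cv2,numpy as np
for n in("top","side"):
    c=arm.read_camera(n); cv2.imwrite(f"pics/{n}0.png",c["image"][:,:,::-1]); 
    print(n,c["camera_matrix"].round(1).tolist(),c["camera_from_world"].round(3).tolist())
s=arm.state(); print(s["clock"],s["tool_pos"],s["tcp_rot"],s["gripper_width"])
E
```

```text
pics
top [[425.4, 0.0, 278.4], [0.0, 425.4, 213.4], [0.0, 0.0, 1.0]] [[-0.011, -1.0, 0.008, -30.081], [-0.995, 0.011, -0.102, 455.062], [0.102, -0.009, -0.995, 1084.595], [0.0, 0.0, 0.0, 1.0]]
side [[529.3, 0.0, 291.2], [0.0, 529.3, 213.3], [0.0, 0.0, 1.0]] [[-0.989, -0.145, -0.014, 421.617], [-0.098, 0.737, -0.669, 88.836], [0.107, -0.661, -0.743, 1391.1], [0.0, 0.0, 0.0, 1.0]]
0.1 [ 164.08545515 -602.63217994  238.3690292 ] [[ 9.64859681e-01  2.62765133e-01 -5.29212520e-04]
 [ 2.62765658e-01 -9.64858201e-01  1.69154899e-03]
 [-6.61349441e-05 -1.77116630e-03 -9.99998429e-01]] 85.37171503341324
```

View pics/top0.png

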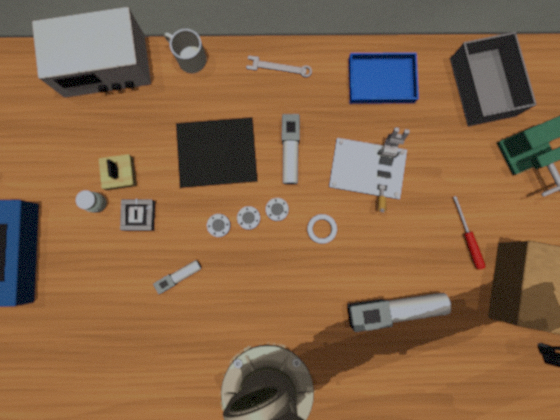

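View pics/side0.png

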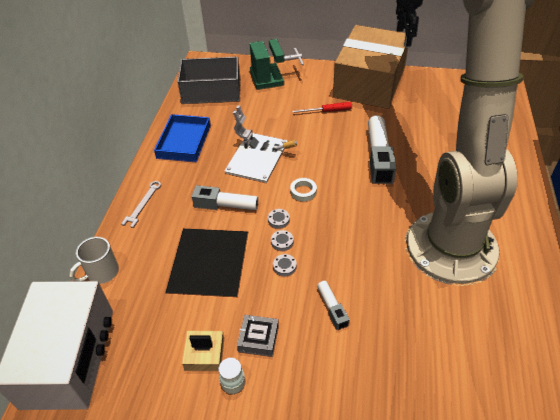

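The top view shows the middle-sized laser at (290,148), the clamp plate at (370,168) with its bolt pointing toward the robot at (381,200), and the half leaning back at (395,140). The flanges are at (218,225), (248,217) and (277,209). The mat is at (216,152), the stand at (115,170) and the switch at (137,215). I'll zoom in next.

```bash
cat > h.py <<'E'
import numpy as np,cv2
from cell import arm
from scipy.spatial.transform import Rotation as R
def cam(n):
    c=arm.read_camera(n); return c["image"],c["camera_matrix"],c["camera_from_world"]
def ray(c,p):
    _,K,T=c; d=np.linalg.inv(K)@[p[0],p[1],1]; return -T[:3,:3].T@T[:3,3],T[:3,:3].T@d
def plane(c,p,z):
    o,d=ray(c,p); return (o+d*(z-o[2])/d[2]).round(1)
def tri(c1,p1,c2,p2):
    o1,d1=ray(c1,p1);o2,d2=ray(c2,p2)
    t=np.linalg.lstsq(np.c_[d1,-d2],o2-o1,rcond=None)[0]
    a,b=o1+t[0]*d1,o2+t[1]*d2; return ((a+b)/2).round(1),np.linalg.norm(a-b).round(1)
def proj(c,X):
    _,K,T=c; v=K@(T[:3,:3]@np.array(X,float)+T[:3,3]); return (v[:2]/v[2]).round(1)
def down(yaw): # tool x at world yaw (deg), z down ; closing line y = yaw-90
    return R.from_euler('z',yaw,degrees=True).as_matrix()@np.diag([1,-1,-1.])
def go(pos,yaw=None,Rw=None):
    """shift (m) and turn (rad) in present tool axes to reach world TCP pos"""
    s=arm.state(); A=s["tcp_rot"]; B=down(yaw) if Rw is None else Rw
    print("shift",(A.T@(np.array(pos)-s["tool_pos"])/1000).round(4).tolist(),"turn",R.from_matrix(A.T@B).as_rotvec().round(4).tolist())
def st():
    s=arm.state(); A=s["tcp_rot"]
    print("t",round(s["clock"],1),"pos",s["tool_pos"].round(1),"yaw",np.degrees(np.arctan2(A[1,0],A[0,0])).round(1),"q",s["qpos"].round(0),"F",s["wrist_force"].round(1),"w",round(s["gripper_width"],1),"f",s["finger_force"])
def save(c,name,box=None,k=1):
    im=c[0][:,:,::-1]
    if box: im=im[box[1]:box[3],box[0]:box[2]]
    cv2.imwrite(f"pics/{name}.png",cv2.resize(im,None,fx=k,fy=k,interpolation=cv2.INTER_CUBIC))
def blobs(c,lo,hi,box,mn=20):
    h=cv2.cvtColor(c[0],cv2.COLOR_RGB2HSV); m=cv2.inRange(h,np.array(lo),np.array(hi)); k=np.zeros_like(m); k[box[1]:box[3],box[0]:box[2]]=255
    m&=k; out=[]
    for q in cv2.findContours(m,cv2.RETR_EXTERNAL,cv2.CHAIN_APPROX_NONE)[0]:
        if cv2.contourArea(q)>=mn: out.append((cv2.contourArea(q),cv2.minAreaRect(q)))
    return sorted(out,key=lambda t:-t[0])
E
python3 - <<'E'
from h import *
t=cam("top");s=cam("side")
save(t,"topc",(90,100,290,250),4); save(t,"topd",(270,100,420,225),5)
for n,lo,hi,box in(("mat",(0,0,0),(180,255,40),(165,105,270,200)),("stand",(18,60,90),(35,255,255),(90,145,140,195)),("key",(0,0,0),(180,255,45),(97,150,130,185)),("plate",(0,0,130),(180,60,255),(320,125,415,210)),("tube",(0,0,130),(180,60,255),(275,105,310,195)),("fl",(0,0,70),(180,70,255),(200,190,292,245))):
    for a,r in blobs(t,lo,hi,box)[:4]:
        print(n,a,np.round(r[0],1),np.round(r[1],1),round(r[2],1),np.round(cv2.boxPoints(r),1).tolist() if n in("plate","mat","stand","tube") else "")
E
```

```text
mat 4402.0 [215.7 151.9] [62.  74.8] 85.5 [[176.0, 123.9000015258789], [250.60000610351562, 118.0999984741211], [255.5, 179.89999389648438], [180.89999389648438, 185.8000030517578]]
stand 961.5 [115.2 171.2] [32.5 32.6] 84.0 [[97.30000305175781, 156.8000030517578], [129.6999969482422, 153.39999389648438], [133.10000610351562, 185.6999969482422], [100.69999694824219, 189.10000610351562]]
key 96.0 [112.5 168.9] [16.9  7.7] 82.9 
plate 3225.0 [367.9 168.1] [72.4 51. ] 9.3 [[328.0, 187.39999389648438], [336.20001220703125, 137.10000610351562], [407.70001220703125, 148.8000030517578], [399.5, 199.10000610351562]]
tube 561.5 [290. 161.] [42. 14.] 90.0 [[283.0, 140.0], [297.0, 140.0], [297.0, 182.0], [283.0, 182.0]]
tube 64.0 [291.  130.5] [16. 15.] 0.0 [[283.0, 138.0], [283.0, 123.0], [299.0, 123.0], [299.0, 138.0]]
fl 406.5 [248.3 217.3] [23.3 22.6] 45.0 
fl 406.0 [218. 225.] [22.6 22.6] 45.0 
fl 399.5 [276.5 209. ] [22. 23.] 90.0
```

View pics/topc.png

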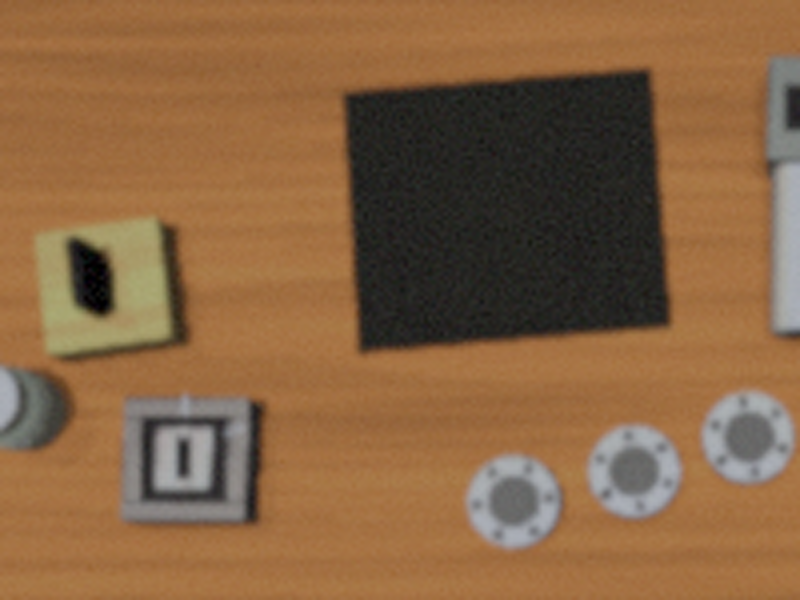

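View pics/topd.png

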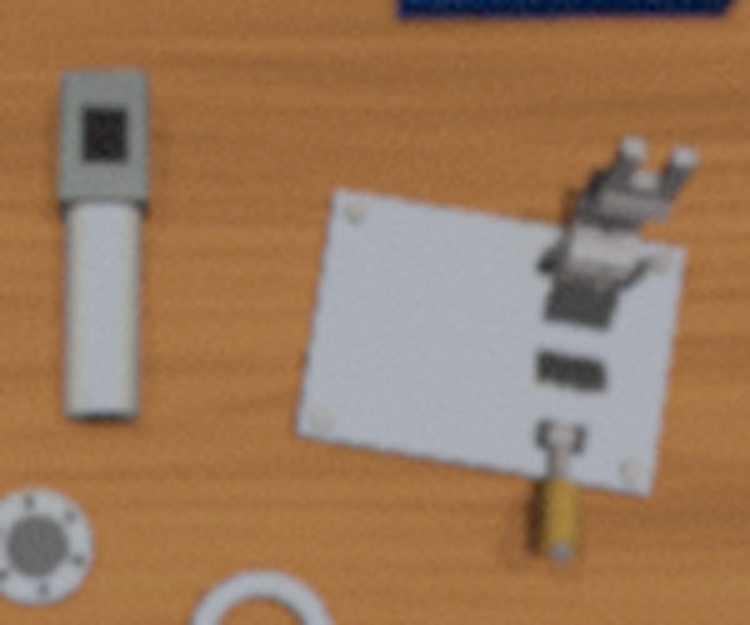

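The crops show everything clearly. The plate corners (5x crop) are at (334,190), (686,247), (652,494) and (297,435). The laser body is at x 62–148, y 72–203, with its tube end at y 416. In the 4x crop, the switch box spans (123,398)–(248,520) with the slot at (184,458). The stand corners are (36,235), (158,218), (175,342) and (50,356).

Run:
```python
from h import *
t=cam("top")
def P(p,o,k,z): return plane(t,((p[0]+.5)/k-.5+o[0],(p[1]+.5)/k-.5+o[1]),z)
def quad(n,L,o,k,z):
    # TL TR BR BL in image; x world up in image
    q=np.array([P(p,o,k,z) for p in L]); c=q.mean(0)
    x=(q[0]+q[1]-q[2]-q[3])/2; y=(q[0]+q[3]-q[1]-q[2])/2
    print(n,"c",c.round(1),"size",np.linalg.norm(x).round(1),np.linalg.norm(y).round(1),"yaw x",np.degrees(np.arctan2(x[1],x[0])).round(1),"yaw y-90",(np.degrees(np.arctan2(y[1],y[0]))-90).round(1))
D=((270,100),5);C=((90,100),4)
quad("plate",[(334,190),(686,247),(652,494),(297,435)],*D,12)
quad("body",[(62,72),(148,72),(148,203),(60,203)],*D,46)
print("tube end",P((67,416),*D,23),P((137,416),*D,23),"tube start",P((70,205),*D,23),P((143,205),*D,23))
quad("mat",[(346,94),(650,71),(667,324),(361,350)],*C,0)
quad("switch",[(123,398),(248,400),(248,520),(122,520)],*C,32)
print("slot",P((184,458),*C,34), P((184,440),*C,34),P((184,477),*C,34))
quad("stand",[(36,235),(158,218),(175,342),(50,356)],*C,34)
for p in((248.3,217.3),(218,225),(276.5,209)): print("fl",plane(t,p,15))
s=cam("side"); save(s,"sidec",(170,80,330,380),2)
save(s,"sided",(220,90,310,190),6)
```

```text
plate c [ 575.6 -275.5   12. ] size 135.1 190.7 yaw x -10.0 yaw y-90 -10.0
body c [678.2 -68.8  46. ] size 70.2 45.4 yaw x -1.2 yaw y-90 -0.4
tube end [535.3 -48.   23. ] [534.9 -84.7  23. ] tube start [648.6 -51.   23. ] [648.3 -89.7  23. ]
mat c [625.8 130.8   0. ] size 175.6 205.9 yaw x 3.7 yaw y-90 4.1
switch c [454.9 332.3  32. ] size 78.3 80.7 yaw x 1.1 yaw y-90 -1.1
slot [455.5 332.4  34. ] [467.2 332.7  34. ] [443.3 332.2  34. ]
stand c [567.4 386.3  34. ] size 81.8 80.3 yaw x 8.6 yaw y-90 6.7
fl [446.  44.  15.]
fl [426.6 123.2  15. ]
fl [467.1 -30.2  15. ]
```

View pics/sided.png

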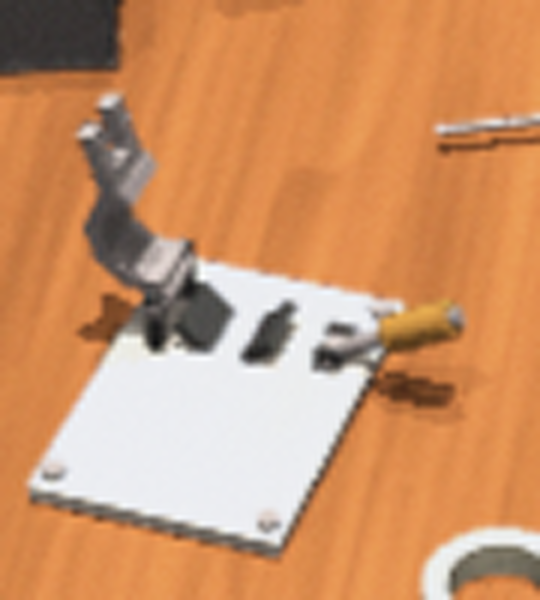

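Run:
```python
from h import *
t=cam("top");s=cam("side")
print("tip",tri(t,(382,210.4),s,(295.8,143)))
print("fork",tri(t,(396.4,129.4),s,(238.3,107.2)),tri(t,(406.8,131.4),s,(235,112)))
go((664,-68.7,200),-1)
```

```text
tip (array([ 455.6, -297.6,   55.2]), np.float64(1.3))
fork (array([ 629.5, -310.7,  162.4]), np.float64(8.7)) (array([ 646.7, -351.4,  110.9]), np.float64(4.3))
shift [0.6226, -0.3842, 0.0393] turn [-0.0003, -0.0, 0.2833]
```

```bash
python3 -m crank '[[[0.6226,-0.3842,0.0393],[0,0,0.283],0],[[0.6226,-0.3842,0.0393],[0,0,0.283],0],[[0.6226,-0.3842,0.0393],[0,0,0.283],0],[[0.6226,-0.3842,0.0393],[0,0,0.283],0],[[0.6226,-0.3842,0.0393],[0,0,0.283],0],[[0.6226,-0.3842,0.0393],[0,0,0.283],0],[[0.6226,-0.3842,0.0393],[0,0,0.283],0],[[0.6226,-0.3842,0.0393],[0,0,0.283],0],[[0.6226,-0.3842,0.0393],[0,0,0.283],0],[[0.6226,-0.3842,0.0393],[0,0,0.283],0],[[0.6226,-0.3842,0.0393],[0,0,0.283],0],[[0.6226,-0.3842,0.0393],[0,0,0.283],0],[[0.6226,-0.3842,0.0393],[0,0,0.283],0],[[0.6226,-0.3842,0.0393],[0,0,0.283],0],[[0.6226,-0.3842,0.0393],[0,0,0.283],0],[[0.6226,-0.3842,0.0393],[0,0,0.283],0],[[0.6226,-0.3842,0.0393],[0,0,0.283],0],[[0.6226,-0.3842,0.0393],[0,0,0.283],0]]'
python3 - <<'E'
from h import *
st(); go((664,-68.7,20),-1)
t=cam("top");s=cam("side")
print("fork",tri(t,(396.4,129.4),s,(235,112)),tri(t,(406.8,131.4),s,(238.3,107.2)))
E
```

```text
clock: 2.2
tool_pos: [663.6, -70.2, 200.1]
tcp_rot: [[1.0, -0.019, -0.0], [-0.019, -1.0, -0.001], [-0.0, 0.001, -1.0]]
wrist_force: [-0.6, -0.5, 0.1]
gripper_width: 85.3
finger_force: 0.0
t 2.2 pos [663.6 -70.2 200.1] yaw -1.1 q [ 15.  30. -18.  74.   9.  78. -94.] F [-0.6 -0.5  0.1] w 85.3 f 0.0
shift [0.0004, -0.0017, 0.1801] turn [0.0009, 0.0002, -0.0013]
fork (array([ 640.3, -318.1,  137.6]), np.float64(2.6)) (array([ 635.5, -343. ,  137. ]), np.float64(2.2))
```

```bash
python3 -m crank '[[[0,-0.0017,0.05],[0,0,0],0],[[0,-0.0017,0.1],[0,0,0],0],[[0,-0.0017,0.14],[0,0,0],0],[[0,-0.0017,0.165],[0,0,0],0],[[0,-0.0017,0.18],[0,0,0],0],[[0,-0.0017,0.18],[0,0,0],0],[[0,-0.0017,0.18],[0,0,0],0],[[0,-0.0017,0.18],[0,0,0],1],[[0,-0.0017,0.18],[0,0,0],1],[[0,-0.0017,0.18],[0,0,0],1],[[0,-0.0017,0.18],[0,0,0],1],[[0,-0.0017,0.18],[0,0,0],1],[[0,-0.0017,0.18],[0,0,0],1],[[0,-0.0017,0.18],[0,0,0],1],[[0,-0.0017,0.18],[0,0,0],1]]' 80
python3 - <<'E'
from h import *
st()
E
```

```text
clock: 3.8
tool_pos: [665.0, -67.3, 21.7]
tcp_rot: [[1.0, -0.017, 0.002], [-0.017, -1.0, -0.0], [0.002, 0.0, -1.0]]
wrist_force: [-1.2, -0.9, 6.4]
gripper_width: 45.1
finger_force: 84.3
t 3.8 pos [665.  -67.3  21.7] yaw -1.0 q [ 15.  38. -17.  84.  12.  59. -96.] F [-1.2 -0.9  6.4] w 45.1 f 84.25124645233154
```

```bash
python3 -m crank '[[[0,0,-0.03],[0,0,0],1],[[0,0,-0.07],[0,0,0],1],[[0,0,-0.11],[0,0,0],1],[[0,0,-0.13],[0,0,0],1],[[0,0,-0.13],[0,0,0],1]]'
python3 - <<'E'
from h import *
st(); go((588,-248.7,152),80)
E
```

```text
clock: 4.3
tool_pos: [665.6, -66.9, 153.5]
tcp_rot: [[1.0, -0.017, 0.006], [-0.017, -1.0, -0.0], [0.006, 0.0, -1.0]]
wrist_force: [0.6, 0.3, -6.7]
gripper_width: 45.3
finger_force: 84.3
t 4.3 pos [665.6 -66.9 153.5] yaw -1.0 q [ 15.  31. -18.  77.  10.  73. -94.] F [ 0.6  0.3 -6.7] w 45.3 f 84.34595704078674
shift [-0.0745, 0.1831, 0.0012] turn [0.0042, -0.0045, -1.4133]
```

```bash
python3 -m crank '[[[-0.03,0.03,0],[0,0,-0.14],1],[[-0.05,0.05,0],[0,0,-0.28],1],[[-0.06,0.07,0],[0,0,-0.42],1],[[-0.07,0.09,0],[0,0,-0.56],1],[[-0.0745,0.11,0],[0,0,-0.7],1],[[-0.0745,0.13,0],[0,0,-0.84],1],[[-0.0745,0.15,0],[0,0,-0.98],1],[[-0.0745,0.17,0],[0,0,-1.12],1],[[-0.0745,0.183,0],[0,0,-1.26],1],[[-0.0745,0.183,0.001],[0.004,-0.0045,-1.38],1],[[-0.0745,0.183,0.001],[0.004,-0.0045,-1.413],1],[[-0.0745,0.183,0.001],[0.004,-0.0045,-1.413],1],[[-0.0745,0.183,0.001],[0.004,-0.0045,-1.413],1],[[-0.0745,0.183,0.001],[0.004,-0.0045,-1.413],1],[[-0.0745,0.183,0.001],[0.004,-0.0045,-1.413],1]]'
python3 - <<'E'
from h import *
st(); t=cam("top"); s=cam("side")
im=np.hstack([cv2.resize(t[0][110:235,310:440,::-1],None,fx=3,fy=3),cv2.resize(s[0][60:185,200:330,::-1],None,fx=3,fy=3)])
cv2.imwrite("pics/p1.png",im)
E
```

```text
clock: 5.8
tool_pos: [586.3, -248.5, 148.6]
tcp_rot: [[0.174, 0.985, -0.006], [0.985, -0.174, 0.0], [-0.001, -0.006, -1.0]]
wrist_force: [-0.7, -0.7, -6.2]
gripper_width: 44.7
finger_force: 84.2
t 5.8 pos [ 586.3 -248.5  148.6] yaw 80.0 q [ 41.  30. -30.  82.  15.  72.  -1.] F [-0.7 -0.7 -6.2] w 44.7 f 84.17400598526001
```

View pics/p1.png

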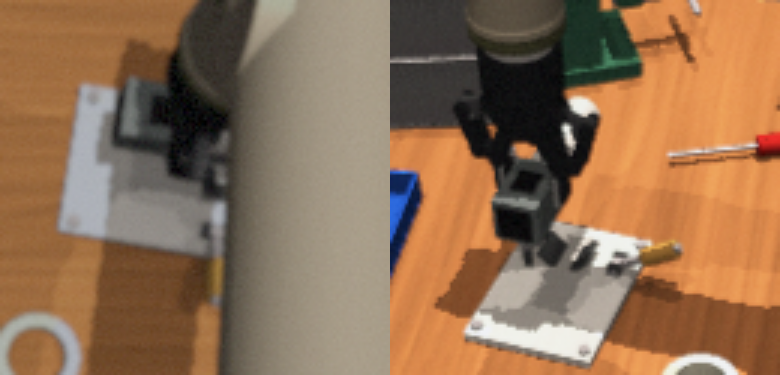

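Run:
```python
from h import *
s=cam("side"); p=np.array([586.3,-248.5,150.]); y=np.array([.174,.985,0])
print("tube end",proj(s,p-131*y),"front face",proj(s,p+49*y))
go((588,-248.7,60),80)
```

```text
tube end [263.4  98.5] front face [241.  135.3]
shift [0.0003, 0.002, 0.0891] turn [-0.0053, 0.0008, -0.0005]
```

```bash
python3 -m crank '[[[0.0003,0.002,0.03],[-0.005,0,0],1],[[0.0003,0.002,0.06],[-0.005,0,0],1],[[0.0003,0.002,0.08],[-0.005,0,0],1],[[0.0003,0.002,0.095],[-0.005,0,0],1],[[0.0003,0.002,0.1],[-0.005,0,0],1],[[0.0003,0.002,0.105],[-0.005,0,0],1],[[0.0003,0.002,0.108],[-0.005,0,0],1],[[0.0003,0.002,0.108],[-0.005,0,0],1]]'
python3 - <<'E'
from h import *
st(); go((588,-248.7,33.7),80)
E
```

```text
clock: 6.75
tool_pos: [588.2, -248.9, 41.5]
tcp_rot: [[0.174, 0.985, 0.0], [0.985, -0.174, -0.001], [-0.001, 0.0, -1.0]]
wrist_force: [0.1, -0.3, -5.7]
gripper_width: 44.9
finger_force: 84.1
t 6.8 pos [ 588.2 -248.9   41.5] yaw 80.0 q [ 40.  36. -28.  88.  19.  61.  -3.] F [ 0.1 -0.3 -5.7] w 44.9 f 84.12405610084534
shift [0.0001, -0.0002, 0.0078] turn [0.0004, 0.0009, -0.0005]
```

```bash
python3 -m crank '[[[0,0,0.002],[0,0,0],1],[[0,0,0.004],[0,0,0],1],[[0,0,0.005],[0,0,0],1],[[0,0,0.006],[0,0,0],1],[[0,0,0.006],[0,0,0],1],[[0,0,0.006],[0,0,0],1]]'; python3 -m crank '[[[0,0,0.001],[0,0,0],1],[[0,0,0.002],[0,0,0],1],[[0,0,0.002],[0,0,0],1],[[0,0,0.002],[0,0,0],1]]'
```

```text
clock: 7.35
tool_pos: [587.9, -248.7, 35.0]
tcp_rot: [[0.174, 0.985, -0.001], [0.985, -0.174, -0.001], [-0.001, -0.0, -1.0]]
wrist_force: [-0.2, 0.1, -6.5]
gripper_width: 45.1
finger_force: 84.1
clock: 7.75
tool_pos: [588.1, -248.9, 33.7]
tcp_rot: [[0.174, 0.985, 0.0], [0.985, -0.174, -0.001], [-0.001, 0.0, -1.0]]
wrist_force: [-2.7, -0.1, 2.9]
gripper_width: 44.9
finger_force: 82.3
```

```bash
python3 -m crank '[[[0,0,0],[0,0,0],0.4],[[0,0,0],[0,0,0],0.3],[[0,0,0],[0,0,0],0],[[0,0,0],[0,0,0],0],[[0,0,0],[0,0,0],0],[[0,0,0],[0,0,0],0],[[0,0,-0.03],[0,0,0],0],[[0,0,-0.07],[0,0,0],0],[[0,0,-0.12],[0,0,0],0],[[0,0,-0.17],[0,0,0],0],[[0,0,-0.2],[0,0,0],0],[[0.1,0,-0.2],[0,0,0],0],[[0.2,0,-0.2],[0,0,0],0],[[0.2,0,-0.2],[0,0,0],0],[[0.2,0,-0.2],[0,0,0],0],[[0.2,0,-0.2],[0,0,0],0],[[0.2,0,-0.2],[0,0,0],0]]'
python3 - <<'E'
from h import *
st(); t=cam("top"); s=cam("side")
im=np.hstack([cv2.resize(t[0][110:235,310:440,::-1],None,fx=3,fy=3),cv2.resize(s[0][60:185,200:330,::-1],None,fx=3,fy=3)])
cv2.imwrite("pics/p2.png",im)
E
```

```text
clock: 9.45
tool_pos: [622.8, -49.4, 233.0]
tcp_rot: [[0.17, 0.985, -0.0], [0.985, -0.17, -0.0], [-0.0, -0.0, -1.0]]
wrist_force: [0.8, 0.4, 0.3]
gripper_width: 85.1
finger_force: 0.0
t 9.4 pos [622.8 -49.4 233. ] yaw 80.2 q [ 26.  26. -35.  78.  15.  81. -18.] F [0.8 0.4 0.3] w 85.1 f 0.0
```

View pics/p2.png

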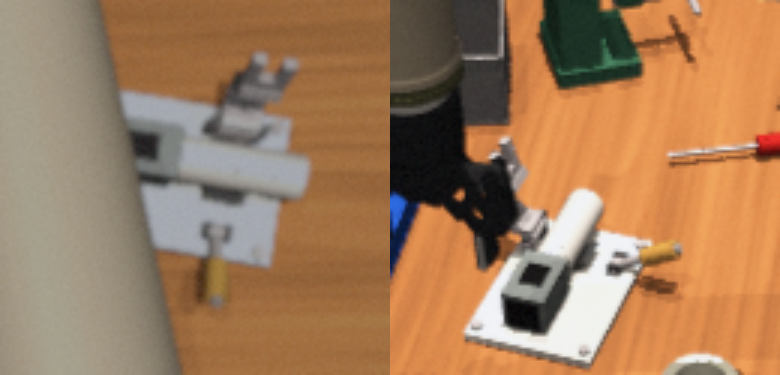

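The laser now lies in the V, with the body on the plate and the tube over the saddle. The half is behind it at about 1.84 rad. I'll move behind the half next.

Run:
```python
from h import *
go((674.1,-336.1,220),-10)
```

```text
shift [-0.2696, 0.1003, 0.0131] turn [0.0008, 0.0017, 1.569]
```

```bash
python3 -m crank '[[[-0.03,0.01,0],[0,0,0.14],1],[[-0.06,0.02,0],[0,0,0.28],1],[[-0.09,0.03,0],[0,0,0.42],1],[[-0.12,0.04,0],[0,0,0.56],1],[[-0.15,0.05,0],[0,0,0.7],1],[[-0.18,0.06,0],[0,0,0.84],1],[[-0.21,0.075,0],[0,0,0.98],1],[[-0.24,0.09,0.005],[0,0,1.12],1],[[-0.2696,0.1,0.01],[0,0,1.26],1],[[-0.2696,0.1003,0.0131],[0,0.0017,1.4],1],[[-0.2696,0.1003,0.0131],[0,0.0017,1.54],1],[[-0.2696,0.1003,0.0131],[0,0.0017,1.569],1],[[-0.2696,0.1003,0.0131],[0,0.0017,1.569],1],[[-0.2696,0.1003,0.0131],[0,0.0017,1.569],1]]'
python3 - <<'E'
from h import *
st(); go((674.1,-336.1,126),-10)
E
```

```text
clock: 10.95
tool_pos: [674.3, -335.3, 220.2]
tcp_rot: [[0.985, -0.17, 0.001], [-0.17, -0.985, -0.0], [0.001, 0.0, -1.0]]
wrist_force: [0.6, 0.5, 0.7]
gripper_width: 0.1
finger_force: 0.0
t 10.9 pos [ 674.3 -335.3  220.2] yaw -9.8 q [ 30.  40. -13.  53.   8.  87. -80.] F [0.6 0.5 0.7] w 0.1 f 0.0
shift [-0.0001, 0.0008, 0.0942] turn [0.0, -0.0008, 0.0038]
```

```bash
python3 -m crank '[[[0,0.0008,0.04],[0,0,0.004],1],[[0,0.0008,0.08],[0,0,0.004],1],[[0,0.0008,0.094],[0,0,0.004],1],[[0,0.0008,0.094],[0,0,0.004],1],[[-0.015,0.0008,0.092],[0,0,0.004],1],[[-0.03,0.0008,0.089],[0,0,0.004],1],[[-0.043,0.0008,0.088],[0,0,0.004],1],[[-0.055,0.0008,0.088],[0,0,0.004],1],[[-0.065,0.0008,0.088],[0,0,0.004],1],[[-0.076,0.0008,0.091],[0,0,0.004],1],[[-0.087,0.0008,0.0945],[0,0,0.004],1],[[-0.097,0.0008,0.1],[0,0,0.004],1],[[-0.106,0.0008,0.106],[0,0,0.004],1],[[-0.106,0.0008,0.106],[0,0,0.004],1]]'
python3 - <<'E'
from h import *
st()
E
```

```text
clock: 12.35
tool_pos: [570.7, -317.0, 116.5]
tcp_rot: [[0.985, -0.175, 0.003], [-0.175, -0.985, -0.001], [0.003, 0.0, -1.0]]
wrist_force: [-1.0, 1.8, 0.8]
gripper_width: 0.2
finger_force: 0.9
t 12.3 pos [ 570.7 -317.   116.5] yaw -10.1 q [ 36.  31. -14.  83.   7.  68. -79.] F [-1.   1.8  0.8] w 0.2 f 0.9100975814501666
```

Now the remaining travel: clamp x −6→−38, z 114→57.

```bash
python3 -m crank '[[[-0.008,0,0.008],[0,0,0],1],[[-0.0156,0,0.016],[0,0,0],1],[[-0.021,0,0.026],[0,0,0],1],[[-0.0265,0,0.0355],[0,0,0],1],[[-0.03,0,0.046],[0,0,0],1],[[-0.032,0,0.053],[0,0,0],1],[[-0.032,0,0.057],[0,0,0],1],[[-0.032,0,0.059],[0,0,0],1],[[-0.032,0,0.06],[0,0,0],1],[[-0.032,0,0.06],[0,0,0],1]]'
python3 - <<'E'
from h import *
st()
E
```

```text
clock: 13.35
tool_pos: [538.4, -311.6, 59.3]
tcp_rot: [[0.984, -0.176, 0.0], [-0.176, -0.984, -0.001], [0.0, 0.001, -1.0]]
wrist_force: [-24.4, 11.6, 38.9]
gripper_width: 0.1
finger_force: 22.5
t 13.3 pos [ 538.4 -311.6   59.3] yaw -10.1 q [ 37.  30. -13.  91.   8.  60. -79.] F [-24.4  11.6  38.9] w 0.1 f 22.48857306316495
```

```bash
python3 -m crank '[[[-0.003,0,-0.01],[0,0,0],1],[[-0.003,0,-0.06],[0,0,0],1],[[-0.003,0,-0.11],[0,0,0],1],[[-0.003,0.05,-0.15],[0,0,0],1],[[0,0.1,-0.16],[0,0,0],1],[[0,0.15,-0.16],[0,0,0],1],[[0,0.2,-0.16],[0,0,0],1],[[0,0.2,-0.16],[0,0,0],1],[[0,0.2,-0.16],[0,0,0],1]]'
python3 - <<'E'
from h import *
st(); t=cam("top"); s=cam("side")
im=np.hstack([cv2.resize(t[0][110:235,310:440,::-1],None,fx=3,fy=3),cv2.resize(s[0][60:185,200:330,::-1],None,fx=3,fy=3)])
cv2.imwrite("pics/p3.png",im)
E
```

```text
clock: 14.25
tool_pos: [501.5, -512.6, 214.1]
tcp_rot: [[0.983, -0.181, 0.001], [-0.181, -0.983, -0.002], [0.001, 0.002, -1.0]]
wrist_force: [0.1, 0.3, 0.0]
gripper_width: 0.2
finger_force: 0.0
t 14.2 pos [ 501.5 -512.6  214.1] yaw -10.4 q [ 49.  35. -10.  63.   6.  83. -61.] F [0.1 0.3 0. ] w 0.2 f 0.0
```

View pics/p3.png

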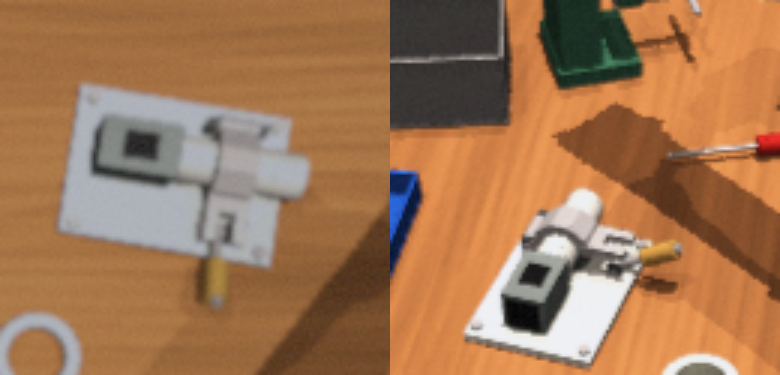

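The half is shut over the tube: fork over the bolt base at (225,225), laser still in place. The bolt is at about 30°.

Run:
```python
from h import *
go((471.2,-300.3,120),-10)
```

```text
shift [-0.0692, -0.1987, 0.0943] turn [-0.0006, -0.002, -0.002]
```

```bash
python3 -m crank '[[[-0.02,-0.05,0.01],[0,0,0],0],[[-0.04,-0.1,0.03],[0,-0.002,-0.002],0],[[-0.06,-0.15,0.06],[0,-0.002,-0.002],0],[[-0.0692,-0.1987,0.0943],[0,-0.002,-0.002],0],[[-0.0692,-0.1987,0.0943],[0,-0.002,-0.002],0],[[-0.0692,-0.1987,0.0943],[0,-0.002,-0.002],0],[[-0.0692,-0.1987,0.0943],[0,-0.002,-0.002],0],[[-0.0692,-0.1987,0.13],[0,-0.002,-0.002],0],[[-0.0692,-0.1987,0.165],[0,-0.002,-0.002],0],[[-0.0692,-0.1987,0.179],[0,-0.002,-0.002],0],[[-0.0692,-0.1987,0.179],[0,-0.002,-0.002],0],[[-0.0692,-0.1987,0.179],[0,-0.002,-0.002],0]]'
python3 - <<'E'
from h import *
st(); t=cam("top"); s=cam("side")
im=np.hstack([cv2.resize(t[0][110:235,310:440,::-1],None,fx=3,fy=3),cv2.resize(s[0][60:185,200:330,::-1],None,fx=3,fy=3)])
cv2.imwrite("pics/p4.png",im)
E
```

```text
clock: 15.55
tool_pos: [471.3, -301.3, 36.2]
tcp_rot: [[0.985, -0.175, 0.0], [-0.175, -0.985, -0.0], [0.0, 0.0, -1.0]]
wrist_force: [0.5, -1.0, -0.3]
gripper_width: 85.7
finger_force: 0.0
t 15.6 pos [ 471.3 -301.3   36.2] yaw -10.1 q [ 40.  25. -14. 102.   7.  54. -76.] F [ 0.5 -1.  -0.3] w 85.7 f 0.0
```

View pics/p4.png

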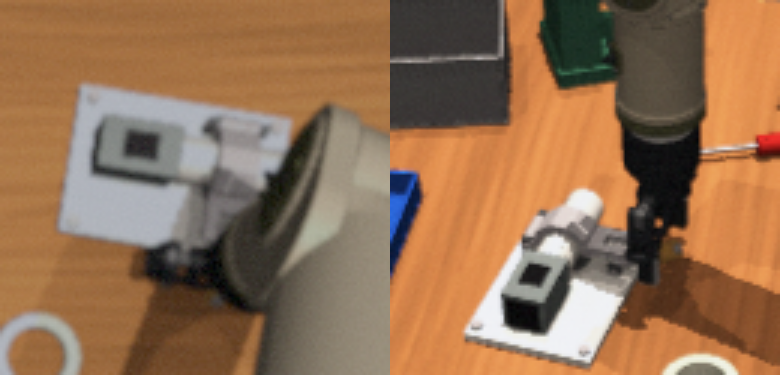

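The fingers straddle the nut. Pinching it now.

```bash
python3 -m crank '[[[0,0,0],[0,0,0],1],[[0,0,0],[0,0,0],1],[[0,0,0],[0,0,0],1],[[0,0,0],[0,0,0],1],[[0,0,0],[0,0,0],1],[[0,0,0],[0,0,0],1],[[0,0,0],[0,0,0],1],[[0,0,0],[0,0,0],1]]' 30
```

```text
clock: 16.45
tool_pos: [470.3, -298.2, 34.6]
tcp_rot: [[0.985, -0.173, -0.002], [-0.173, -0.985, 0.003], [-0.003, -0.003, -1.0]]
wrist_force: [-2.4, 7.6, 3.8]
gripper_width: 19.1
finger_force: 30.8
```

```bash
python3 -m crank '[[[0.0045,-0.001,-0.0065],[0,0,0],1],[[0.0096,-0.002,-0.0124],[0,0,0],1],[[0.0155,-0.002,-0.0175],[0,0,0],1],[[0.022,-0.002,-0.022],[0,0,0],1],[[0.029,-0.002,-0.0255],[0,0,0],1],[[0.0365,-0.002,-0.028],[0,0,0],1],[[0.044,-0.002,-0.0295],[0,0,0],1],[[0.049,-0.002,-0.03],[0,0,0],1],[[0.053,-0.002,-0.03],[0,0,0],1],[[0.053,-0.002,-0.03],[0,0,0],1],[[0.053,-0.002,-0.03],[0,0,0],1]]'
```

```text
clock: 17.55
tool_pos: [522.9, -307.7, 64.8]
tcp_rot: [[0.985, -0.174, -0.002], [-0.174, -0.985, 0.001], [-0.002, -0.001, -1.0]]
wrist_force: [-3.4, 4.4, -3.1]
gripper_width: 19.1
finger_force: 30.4
```

```bash
python3 -m crank '[[[0.002,0,0],[0,0,0],1],[[0.004,0,0],[0,0,0],1],[[0.004,0,0],[0,0,0],1]]';  python3 -m crank '[[[0,0,0],[0,0,0],0.5],[[0,0,0],[0,0,0],0],[[0,0,0],[0,0,0],0],[[0,0,0],[0,0,0],0],[[0,0,0],[0,0,0],0],[[0,0,-0.05],[0,0,0],0],[[0,0,-0.1],[0,0,0],0],[[0,0,-0.15],[0,0,0],0],[[0,0,-0.15],[0,0,0],0]]'
python3 - <<'E'
from h import *
st(); 
go((426.6,123.2,150),-75); go((426.6,123.2,150),105)
E
```

```text
clock: 17.85
tool_pos: [526.7, -308.4, 64.7]
tcp_rot: [[0.985, -0.174, -0.002], [-0.174, -0.985, 0.001], [-0.003, -0.001, -1.0]]
wrist_force: [-4.0, 3.2, -2.9]
gripper_width: 19.0
finger_force: 29.5
clock: 18.75
tool_pos: [530.5, -310.2, 223.6]
tcp_rot: [[0.985, -0.174, 0.011], [-0.174, -0.985, -0.006], [0.012, 0.004, -1.0]]
wrist_force: [0.6, 0.3, 0.7]
gripper_width: 85.5
finger_force: 0.0
t 18.8 pos [ 530.5 -310.2  223.6] yaw -10.0 q [ 38.  21. -15.  82.   5.  77. -77.] F [0.6 0.3 0.7] w 85.5 f 0.0
shift [-0.1787, -0.409, 0.0698] turn [-0.003, -0.0129, 1.1338]
shift [-0.1787, -0.409, 0.0698] turn [0.0146, -0.0034, -2.0078]
```

Run:
```python
from h import *
t=cam("top")
for a,r in blobs(t,(0,0,70),(180,70,255),(180,110,292,250),150)[:6]: print(a,np.round(r[0],1),plane(t,r[0],15))
go((446,44,120),105)
```

```text
408.5 [248.3 217.3] [446.2  44.1  15. ]
408.0 [218. 225.] [426.6 123.2  15. ]
401.0 [276.5 209. ] [467.1 -30.2  15. ]
shift [-0.1442, -0.3339, 0.0977] turn [0.0086, -0.0019, -2.0078]
```

```bash
python3 -m crank '[[[-0.01,-0.03,0],[0,0,-0.14],0],[[-0.02,-0.05,0],[0,0,-0.28],0],[[-0.03,-0.08,0],[0,0,-0.42],0],[[-0.04,-0.1,0],[0,0,-0.56],0],[[-0.05,-0.13,0],[0,0,-0.7],0],[[-0.06,-0.15,0],[0,0,-0.84],0],[[-0.07,-0.18,0],[0,0,-0.98],0],[[-0.08,-0.2,0],[0,0,-1.12],0],[[-0.09,-0.23,0],[0,0,-1.26],0],[[-0.1,-0.25,0.01],[0,0,-1.4],0],[[-0.11,-0.27,0.02],[0,0,-1.54],0],[[-0.12,-0.3,0.04],[0,0,-1.68],0],[[-0.13,-0.32,0.06],[0.004,0,-1.82],0],[[-0.1442,-0.3339,0.08],[0.0086,-0.0019,-1.96],0],[[-0.1442,-0.3339,0.0977],[0.0086,-0.0019,-2.0078],0],[[-0.1442,-0.3339,0.0977],[0.0086,-0.0019,-2.0078],0],[[-0.1442,-0.3339,0.0977],[0.0086,-0.0019,-2.0078],0]]'
python3 - <<'E'
from h import *
st(); t=cam("top"); s=cam("side")
im=np.hstack([cv2.resize(t[0][110:235,310:440,::-1],None,fx=3,fy=3),cv2.resize(s[0][60:185,200:330,::-1],None,fx=3,fy=3)])
cv2.imwrite("pics/p5.png",im); go((446.2,44.1,12),105)
E
```

```text
clock: 20.5
tool_pos: [442.7, 45.0, 117.0]
tcp_rot: [[-0.257, 0.966, -0.009], [0.966, 0.257, 0.005], [0.007, -0.008, -1.0]]
wrist_force: [0.3, -0.1, 0.7]
gripper_width: 85.3
finger_force: 0.0
t 20.5 pos [442.7  45.  117. ] yaw 104.9 q [ 28.  10. -40. 113.   7.  60.  -1.] F [ 0.3 -0.1  0.7] w 85.3 f 0.0
shift [-0.0021, 0.0027, 0.106] turn [-0.0054, -0.0061, -0.0023]
```

View pics/p5.png

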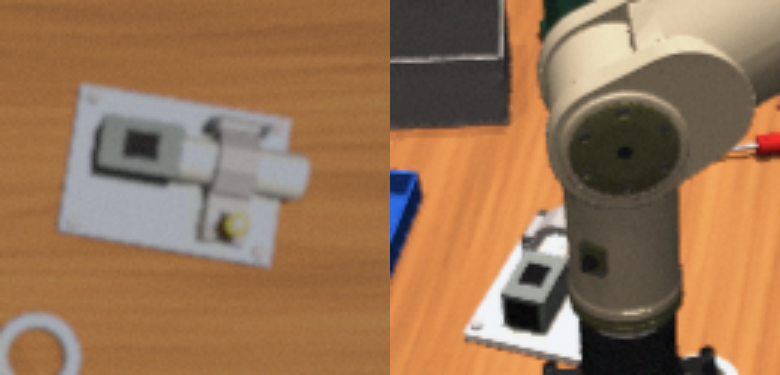

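The bolt is upright in the fork slot, with the nut's top at (233,218). Now flange B.

```bash
python3 - <<'E'
from h import *
t=cam("top"); print(plane(t,(387.6,182.4),94))
E
python3 -m crank '[[[-0.0021,0.0027,0.05],[-0.005,-0.006,0],0],[[-0.0021,0.0027,0.09],[-0.005,-0.006,0],0],[[-0.0021,0.0027,0.105],[-0.005,-0.006,0],0],[[-0.0021,0.0027,0.11],[-0.005,-0.006,0],0],[[-0.0021,0.0027,0.11],[-0.005,-0.006,0],0],[[-0.0021,0.0027,0.11],[-0.005,-0.006,0],1],[[-0.0021,0.0027,0.11],[-0.005,-0.006,0],1],[[-0.0021,0.0027,0.11],[-0.005,-0.006,0],1],[[-0.0021,0.0027,0.11],[-0.005,-0.006,0],1],[[-0.0021,0.0027,0.11],[-0.005,-0.006,0],1]]' 25
python3 - <<'E'
from h import *
st(); p=arm.state()["tool_pos"]; go((650,131,p[2]),105)
E
```

```text
[ 521.2 -304.    94. ]
clock: 21.65
tool_pos: [446.4, 44.4, 8.8]
tcp_rot: [[-0.259, 0.966, 0.001], [0.966, 0.259, -0.001], [-0.001, 0.001, -1.0]]
wrist_force: [-1.7, -0.4, 5.6]
gripper_width: 58.9
finger_force: 25.3
t 21.6 pos [446.4  44.4   8.8] yaw 105.0 q [ 23.  20. -37. 118.  17.  47.  -9.] F [-1.7 -0.4  5.6] w 58.9 f 25.258298814296722
shift [0.031, 0.219, 0.0001] turn [0.0008, 0.0011, -0.0003]
```

```bash
python3 -m crank '[[[0.003,0.02,0],[0,0,0],1],[[0.006,0.04,0],[0,0,0],1],[[0.009,0.06,0],[0,0,0],1],[[0.012,0.08,0],[0,0,0],1],[[0.015,0.1,0],[0,0,0],1],[[0.017,0.12,0],[0,0,0],1],[[0.02,0.14,0],[0,0,0],1],[[0.023,0.16,0],[0,0,0],1],[[0.026,0.18,0],[0,0,0],1],[[0.029,0.2,0],[0,0,0],1],[[0.031,0.219,0],[0,0,0],1],[[0.031,0.219,0],[0,0,0],1],[[0.031,0.219,0],[0,0,0],1]]'
```

```text
clock: 22.95
tool_pos: [650.1, 131.6, 8.3]
tcp_rot: [[-0.259, 0.966, 0.002], [0.966, 0.259, 0.001], [0.001, 0.002, -1.0]]
wrist_force: [3.1, 1.4, 2.1]
gripper_width: 58.9
finger_force: 28.4
```

Release, rise, and head for A at (426.6,123.2).

```bash
python3 -m crank '[[[0,0,0],[0,0,0],0.2],[[0,0,0],[0,0,0],0],[[0,0,0],[0,0,0],0],[[0,0,0],[0,0,0],0],[[0,0,-0.03],[0,0,0],0],[[0,0,-0.06],[0,0,0],0],[[0,0,-0.08],[0,0,0],0],[[0,0,-0.08],[0,0,0],0],[[0,0,-0.08],[0,0,0],0]]'
python3 - <<'E'
from h import *
st(); go((427.6,123.2,70),105)
t=cam("top")
for a,r in blobs(t,(0,0,70),(180,70,255),(180,110,292,250),150)[:6]: print(a,np.round(r[0],1),plane(t,r[0],15))
E
```

```text
clock: 23.85
tool_pos: [649.0, 131.0, 87.2]
tcp_rot: [[-0.259, 0.966, -0.001], [0.966, 0.259, -0.0], [-0.0, -0.001, -1.0]]
wrist_force: [1.2, 0.8, -0.3]
gripper_width: 85.7
finger_force: 0.0
t 23.9 pos [649.  131.   87.2] yaw 105.0 q [  9.  37. -34.  82.  21.  68. -13.] F [ 1.2  0.8 -0.3] w 85.7 f 0.0
shift [0.0497, -0.2159, 0.0173] turn [-0.0008, 0.0001, -0.0]
7010.0 [217.4 163.2] [591.2 125.3  15. ]
1928.0 [263. 227.] [420.1   5.6  15. ]
```

```bash
python3 -m crank '[[[0.01,-0.05,0],[0,0,0],0],[[0.02,-0.1,0],[0,0,0],0],[[0.035,-0.15,0],[0,0,0],0],[[0.0497,-0.2,0],[0,0,0],0],[[0.0497,-0.2159,0.01],[0,0,0],0],[[0.0497,-0.2159,0.017],[0,0,0],0],[[0.0497,-0.2159,0.017],[0,0,0],0],[[0.0497,-0.2159,0.017],[0,0,0],0]]'
python3 - <<'E'
from h import *
st(); go((427.6,123.2,9),105)
s=cam("side")
save(s,"p6",(160,170,360,320),4)
E
```

```text
clock: 24.7
tool_pos: [428.3, 123.3, 70.1]
tcp_rot: [[-0.258, 0.966, -0.002], [0.966, 0.258, 0.001], [0.001, -0.002, -1.0]]
wrist_force: [0.6, -0.1, 0.3]
gripper_width: 85.3
finger_force: 0.0
t 24.7 pos [428.3 123.3  70.1] yaw 105.0 q [ 18.  14. -42. 116.  11.  54. -15.] F [ 0.6 -0.1  0.3] w 85.3 f 0.0
shift [0.0001, -0.0006, 0.0611] turn [-0.0015, -0.001, -0.0006]
```

View pics/p6.png

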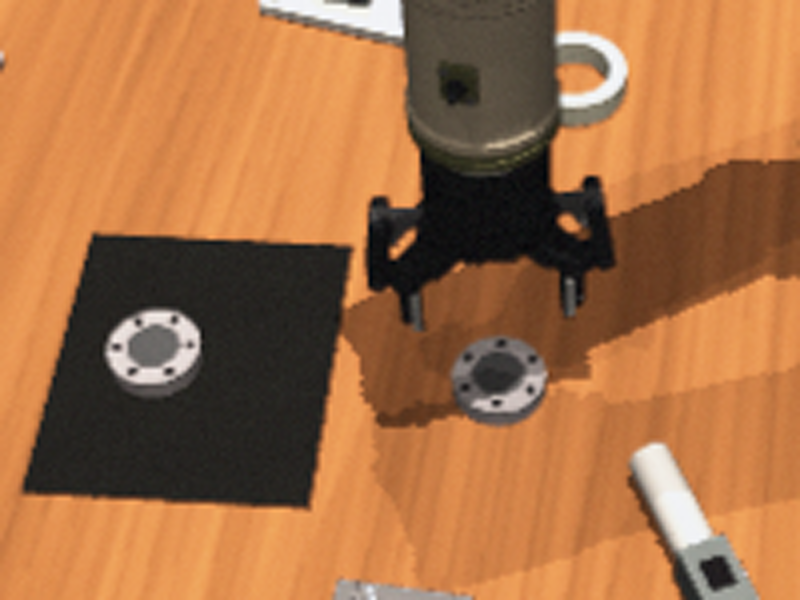

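Flange B lies on the mat at (153,348), and A is still in place at (498,378). Grip A.

```bash
python3 -m crank '[[[0,0,0.04],[0,0,0],0],[[0,0,0.058],[0,0,0],0],[[0,0,0.061],[0,0,0],0],[[0,0,0.061],[0,0,0],0],[[0,0,0.061],[0,0,0],1],[[0,0,0.061],[0,0,0],1],[[0,0,0.061],[0,0,0],1],[[0,0,0.061],[0,0,0],1],[[0,0,0.061],[0,0,0],1]]' 25
python3 - <<'E'
from h import *
st(); p=arm.state()["tool_pos"]; go((600,186,p[2]),105)
E
```

```text
clock: 25.65
tool_pos: [428.3, 123.5, 10.6]
tcp_rot: [[-0.259, 0.966, 0.001], [0.966, 0.259, -0.0], [-0.0, 0.001, -1.0]]
wrist_force: [-1.9, 0.0, 4.7]
gripper_width: 58.4
finger_force: 25.7
t 25.6 pos [428.3 123.5  10.6] yaw 105.0 q [ 15.  20. -39. 119.  17.  47. -20.] F [-1.9  0.   4.7] w 58.4 f 25.67402333021164
shift [0.016, 0.1821, 0.0001] turn [0.0005, 0.0004, -0.0]
```

```bash
python3 -m crank '[[[0.002,0.02,0],[0,0,0],1],[[0.004,0.04,0],[0,0,0],1],[[0.006,0.06,0],[0,0,0],1],[[0.008,0.08,0],[0,0,0],1],[[0.009,0.1,0],[0,0,0],1],[[0.011,0.12,0],[0,0,0],1],[[0.013,0.14,0],[0,0,0],1],[[0.015,0.16,0],[0,0,0],1],[[0.016,0.182,0],[0,0,0],1],[[0.016,0.182,0],[0,0,0],1],[[0.016,0.182,0],[0,0,0],1]]'; python3 -m crank '[[[0,0,0],[0,0,0],0.2],[[0,0,0],[0,0,0],0],[[0,0,0],[0,0,0],0],[[0,0,0],[0,0,0],0],[[0,0,-0.03],[0,0,0],0],[[0,0,-0.06],[0,0,0],0],[[0,0,-0.06],[0,0,0],0],[[0,0,-0.06],[0,0,0],0]]'
python3 - <<'E'
from h import *
st(); go((467.1,-30.2,65),105)
E
```

```text
clock: 26.75
tool_pos: [601.0, 186.5, 10.7]
tcp_rot: [[-0.258, 0.966, 0.003], [0.966, 0.258, 0.002], [0.001, 0.003, -1.0]]
wrist_force: [3.7, 1.7, 5.0]
gripper_width: 58.9
finger_force: 28.0
clock: 27.55
tool_pos: [599.5, 185.9, 69.8]
tcp_rot: [[-0.259, 0.966, 0.0], [0.966, 0.259, -0.0], [-0.0, 0.0, -1.0]]
wrist_force: [0.4, 0.3, 0.0]
gripper_width: 86.0
finger_force: 0.0
t 27.6 pos [599.5 185.9  69.8] yaw 105.0 q [  5.  34. -36.  89.  22.  64. -20.] F [0.4 0.3 0. ] w 86.0 f 0.0
shift [-0.1744, -0.1839, 0.0048] turn [0.0001, 0.0001, 0.0]
```

```bash
python3 -m crank '[[[-0.03,-0.03,0],[0,0,0],0],[[-0.06,-0.065,0],[0,0,0],0],[[-0.09,-0.1,0],[0,0,0],0],[[-0.12,-0.13,0],[0,0,0],0],[[-0.15,-0.16,0],[0,0,0],0],[[-0.1744,-0.1839,0.005],[0,0,0],0],[[-0.1744,-0.1839,0.005],[0,0,0],0],[[-0.1744,-0.1839,0.005],[0,0,0],0]]'
python3 - <<'E'
from h import *
st(); go((467.1,-30.2,9),105)
s=cam("side"); w=proj(s,(467.1,-30.2,15)); print(w)
for a,r in blobs(s,(0,0,60),(180,70,255),(180,190,320,300),60)[:8]: print(a,np.round(r[0],1),np.round(r[1],1),plane(s,r[0],12))
E
```

```text
clock: 28.35
tool_pos: [465.7, -31.1, 63.5]
tcp_rot: [[-0.257, 0.967, -0.003], [0.967, 0.257, -0.0], [0.001, -0.003, -1.0]]
wrist_force: [0.9, 1.3, 0.1]
gripper_width: 85.3
finger_force: 0.0
t 28.4 pos [465.7 -31.1  63.5] yaw 104.9 q [ 33.  17. -37. 113.  12.  54.   4.] F [0.9 1.3 0.1] w 85.3 f 0.0
shift [0.0005, 0.0017, 0.0545] turn [-0.0029, -0.0005, -0.0023]
[277.9 217.2]
849.5 [205.4 267.4] [46.6 24.4] [622.7 159.6  12. ]
297.0 [278.5 218. ] [18. 21.] [465.6 -30.2  12. ]
96.0 [307.2 195.8] [ 8.5 18.3] [ 398.  -124.6   12. ]
```

```bash
python3 -m crank '[[[0,0.0015,0.035],[0,0,0],0],[[0,0.0015,0.05],[0,0,0],0],[[0,0.0015,0.054],[0,0,0],0],[[0,0.0015,0.054],[0,0,0],0],[[0,0.0015,0.054],[0,0,0],1],[[0,0.0015,0.054],[0,0,0],1],[[0,0.0015,0.054],[0,0,0],1],[[0,0.0015,0.054],[0,0,0],1],[[0,0.0015,0.054],[0,0,0],1]]' 25
python3 - <<'E'
from h import *
st(); p=arm.state()["tool_pos"]; go((602,76,p[2]),105)
E
```

```text
clock: 29.3
tool_pos: [468.6, -29.7, 11.4]
tcp_rot: [[-0.259, 0.966, -0.0], [0.966, 0.259, -0.001], [-0.001, -0.0, -1.0]]
wrist_force: [-2.7, 0.8, 5.6]
gripper_width: 58.5
finger_force: 25.6
t 29.3 pos [468.6 -29.7  11.4] yaw 105.0 q [ 31.  22. -35. 115.  17.  48.   1.] F [-2.7  0.8  5.6] w 58.5 f 25.598179399967194
shift [0.0675, 0.1562, -0.0001] turn [-0.0002, 0.0006, 0.0003]
```

```bash
python3 -m crank '[[[0.008,0.02,0],[0,0,0],1],[[0.017,0.04,0],[0,0,0],1],[[0.026,0.06,0],[0,0,0],1],[[0.034,0.08,0],[0,0,0],1],[[0.043,0.1,0],[0,0,0],1],[[0.052,0.12,0],[0,0,0],1],[[0.06,0.14,0],[0,0,0],1],[[0.0675,0.156,0],[0,0,0],1],[[0.0675,0.156,0],[0,0,0],1],[[0.0675,0.156,0],[0,0,0],1]]'; python3 -m crank '[[[0,0,0],[0,0,0],0.2],[[0,0,0],[0,0,0],0],[[0,0,0],[0,0,0],0],[[0,0,0],[0,0,0],0],[[0,0,-0.05],[0,0,0],0],[[0,0,-0.1],[0,0,0],0],[[0,0,-0.15],[0,0,0],0],[[0,0,-0.2],[0,0,0],0],[[-0.05,-0.05,-0.2],[0,0,0],0],[[-0.1,-0.1,-0.2],[0,0,0],0],[[-0.15,-0.15,-0.2],[0,0,0],0],[[-0.2,-0.15,-0.2],[0,0,0],0],[[-0.2,-0.15,-0.2],[0,0,0],0],[[-0.2,-0.15,-0.2],[0,0,0],0]]'
python3 - <<'E'
from h import *
st(); t=cam("top")
for a,r in blobs(t,(0,0,70),(180,70,255),(165,110,262,190),150)[:6]: print(a,np.round(r[0],1),plane(t,r[0],15))
save(t,"p7",(90,100,290,250),4)
E
```

```text
clock: 30.3
tool_pos: [602.8, 77.0, 11.5]
tcp_rot: [[-0.26, 0.966, 0.002], [0.966, 0.26, 0.002], [0.001, 0.003, -1.0]]
wrist_force: [3.9, 3.4, 3.8]
gripper_width: 58.4
finger_force: 28.1
clock: 31.7
tool_pos: [505.9, -165.0, 209.8]
tcp_rot: [[-0.247, 0.969, -0.003], [0.969, 0.247, -0.003], [-0.003, -0.004, -1.0]]
wrist_force: [-0.0, 0.7, -0.3]
gripper_width: 85.5
finger_force: 0.0
t 31.7 pos [ 505.9 -165.   209.8] yaw 104.3 q [ 42.  14. -32.  94.   8.  74.  22.] F [-0.   0.7 -0.3] w 85.5 f 0.0
425.0 [194.5 159.5] [601.7 186.1  15. ]
423.0 [215.  141.5] [650.1 131.9  15. ]
415.5 [249.3 157.2] [606.4  40.8  15. ]
```

View pics/p7.png

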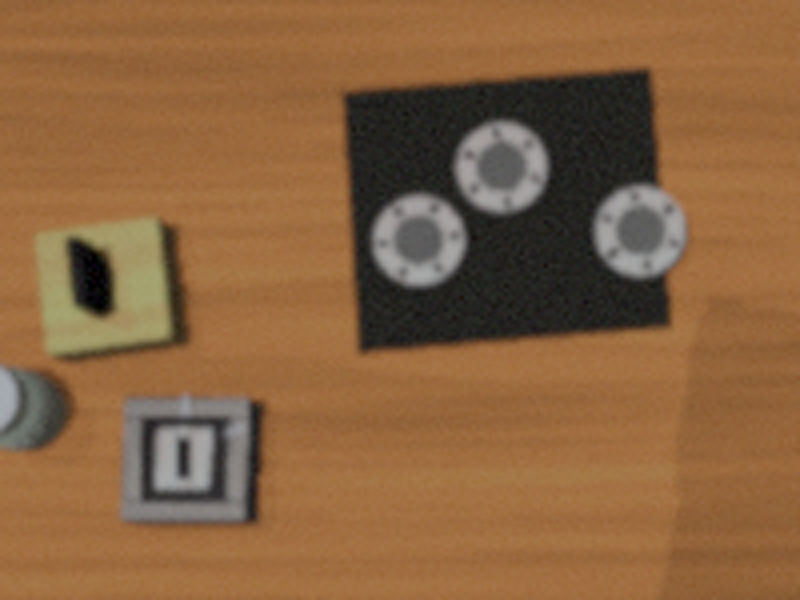

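A and B lie on the mat, but C was knocked to (640,230), where it overhangs the right edge. Slide it back.

Run:
```python
from h import *
go((606.4,40.8,70),105)
```

```text
shift [0.1712, 0.1476, 0.1392] turn [-0.0029, 0.001, -0.0087]
```

```bash
python3 -m crank '[[[0.04,0.03,0],[0,0,0],0],[[0.08,0.06,0],[0,0,0],0],[[0.12,0.09,0.03],[0,0,0],0],[[0.15,0.12,0.07],[0,0,0],0],[[0.1712,0.1476,0.11],[-0.003,0,-0.0087],0],[[0.1712,0.1476,0.139],[-0.003,0,-0.0087],0],[[0.1712,0.1476,0.139],[-0.003,0,-0.0087],0],[[0.1712,0.1476,0.139],[-0.003,0,-0.0087],0]]'
python3 - <<'E'
from h import *
st(); go((606.4,40.8,10),105)
E
```

```text
clock: 32.55
tool_pos: [605.8, 48.5, 70.8]
tcp_rot: [[-0.269, 0.963, -0.001], [0.963, 0.269, 0.001], [0.001, -0.0, -1.0]]
wrist_force: [0.2, -0.7, 1.3]
gripper_width: 85.3
finger_force: 0.0
t 32.5 pos [605.8  48.5  70.8] yaw 105.6 q [ 18.  32. -35.  92.  20.  63.  -6.] F [ 0.2 -0.7  1.3] w 85.3 f 0.0
shift [-0.0076, -0.0014, 0.0608] turn [-0.0003, -0.0014, 0.0106]
```

```bash
python3 -m crank '[[[-0.004,-0.001,0.02],[0,0,0.01],0],[[-0.004,-0.001,0.03],[0,0,0.01],0],[[-0.004,-0.001,0.03],[0,0,0.01],0]]'
python3 - <<'E'
from h import *
st(); go((606.4,40.8,10),105)
E
```

```text
clock: 32.85
tool_pos: [606.5, 42.1, 41.6]
tcp_rot: [[-0.256, 0.967, 0.001], [0.967, 0.256, -0.0], [-0.0, 0.001, -1.0]]
wrist_force: [-0.4, -0.1, 0.1]
gripper_width: 85.4
finger_force: 0.0
t 32.9 pos [606.5  42.1  41.6] yaw 104.9 q [ 18.  34. -34.  93.  21.  59.  -7.] F [-0.4 -0.1  0.1] w 85.4 f 0.0
shift [-0.0012, -0.0005, 0.0316] turn [0.0014, 0.0004, -0.0025]
```

```bash
python3 -m crank '[[[-0.001,0,0.02],[0,0,0],0],[[-0.001,0,0.03],[0,0,0],0],[[-0.001,0,0.031],[0,0,0],0],[[-0.001,0,0.031],[0,0,0],1],[[-0.001,0,0.031],[0,0,0],1],[[-0.001,0,0.031],[0,0,0],1],[[-0.001,0,0.031],[0,0,0],1],[[-0.001,0,0.031],[0,0,0],1],[[0.01,0.002,0.031],[0,0,0],1],[[0.022,0.004,0.031],[0,0,0],1],[[0.036,0.005,0.031],[0,0,0],1],[[0.036,0.005,0.031],[0,0,0],1],[[0.036,0.005,0.031],[0,0,0],1]]' 25;  python3 -m crank '[[[0,0,0],[0,0,0],0.2],[[0,0,0],[0,0,0],0],[[0,0,0],[0,0,0],0],[[0,0,0],[0,0,0],0],[[0,0,-0.05],[0,0,0],0],[[0,0,-0.1],[0,0,0],0],[[0,0,-0.15],[0,0,0],0],[[0,0,-0.2],[0,0,0],0],[[0,0,-0.2],[0,0,0],0],[[0,0,-0.2],[0,0,0],0]]'
python3 - <<'E'
from h import *
st(); go((567.4,386.3,180),97.6);go((567.4,386.3,180),187.6);go((567.4,386.3,180),7.6)
t=cam("top")
# key bow top corners from 4x crop p7 : A(70,240)..(96,250 far edge)
def P(u,v,z): return plane(t,((u+.5)/4-.5+90,(v+.5)/4-.5+100),z)
for q in((70,240),(82,237),(96,249),(110,312),(98,314)): print(q,P(*q,80),P(*q,34))
E
```

```text
clock: 34.15
tool_pos: [602.6, 82.8, 11.4]
tcp_rot: [[-0.261, 0.965, 0.003], [0.965, 0.261, 0.004], [0.003, 0.004, -1.0]]
wrist_force: [-0.9, 5.2, 6.9]
gripper_width: 58.4
finger_force: 27.0
clock: 35.15
tool_pos: [602.7, 79.2, 211.6]
tcp_rot: [[-0.257, 0.966, 0.005], [0.966, 0.257, 0.001], [-0.001, 0.005, -1.0]]
wrist_force: [0.3, 0.2, -1.0]
gripper_width: 85.2
finger_force: 0.0
t 35.1 pos [602.7  79.2 211.6] yaw 104.9 q [ 17.  25. -37.  83.  15.  77.  -6.] F [ 0.3  0.2 -1. ] w 85.2 f 0.0
shift [0.3059, 0.0448, 0.0316] turn [0.0047, 0.0003, 0.1276]
shift [0.3059, 0.0448, 0.0316] turn [0.0034, 0.0039, -1.4432]
shift [0.3059, 0.0448, 0.0316] turn [0.004, -0.0035, 1.6984]
(70, 240) [588.2 391.4  80. ] [599.1 409.7  34. ]
(82, 237) [590. 384.  80.] [601. 402.  34.]
(96, 249) [582.3 375.1  80. ] [592.9 392.7  34. ]
(110, 312) [542.4 365.3  80. ] [551.2 382.5  34. ]
(98, 314) [541.2 372.7  80. ] [550.  390.2  34. ]
```

```bash
python3 -m crank '[[[0.03,0.005,0],[0,0,-0.14],0],[[0.06,0.01,0],[0,0,-0.28],0],[[0.09,0.015,0],[0,0,-0.42],0],[[0.12,0.02,0],[0,0,-0.56],0],[[0.15,0.025,0],[0,0,-0.7],0],[[0.18,0.03,0.01],[0,0,-0.84],0],[[0.21,0.035,0.02],[0,0,-0.98],0],[[0.24,0.04,0.03],[0,0,-1.12],0],[[0.28,0.045,0.0316],[0,0,-1.26],0],[[0.3059,0.0448,0.0316],[0.003,0.004,-1.4],0],[[0.3059,0.0448,0.0316],[0.003,0.004,-1.435],0],[[0.3059,0.0448,0.0316],[0.003,0.004,-1.435],0],[[0.3059,0.0448,0.0316],[0.003,0.004,-1.435],0]]'
python3 - <<'E'
from h import *
st(); go((567.4,386.3,51),187)
t=cam("top"); s=cam("side")
for a,r in blobs(t,(0,0,70),(180,70,255),(165,110,262,190),150)[:6]: print(a,np.round(r[0],1),plane(t,r[0],15))
for a,r in blobs(s,(0,0,0),(180,255,50),(190,330,216,352),20)[:3]: print("key side",a,np.round(cv2.boxPoints(r),1).tolist())
for X in((23,5,46),(23,-5,46),(-23,5,46),(-23,-5,46),(-23,-5,6),(23,5,6)):
    v=R.from_euler('z',7,degrees=True).apply(X)+[567.4,386.3,34]; print(X,proj(s,v))
save(s,"p8",(150,280,290,385),5)
E
```

```text
clock: 36.5
tool_pos: [566.6, 385.2, 176.9]
tcp_rot: [[-0.992, -0.122, -0.005], [-0.122, 0.992, -0.001], [0.005, -0.001, -1.0]]
wrist_force: [0.0, -0.6, -0.9]
gripper_width: 85.3
finger_force: 0.0
t 36.5 pos [566.6 385.2 176.9] yaw -173.0 q [ -7.  41. -52.  71.  31.  83.  42.] F [ 0.  -0.6 -0.9] w 85.3 f 0.0
shift [-0.0016, 0.0011, 0.1259] turn [-0.0008, -0.0049, 0.0005]
427.5 [234.5 158.5] [603.4  80.   15. ]
424.0 [215.  141.5] [650.1 131.9  15. ]
421.5 [194.3 159.3] [602.4 186.8  15. ]
key side 231.5 [[189.5, 335.8999938964844], [209.8000030517578, 333.3999938964844], [211.60000610351562, 347.6000061035156], [191.3000030517578, 350.1000061035156]]
(23, 5, 46) [188.6 338.2]
(23, -5, 46) [189.3 334. ]
(-23, 5, 46) [210.  338.5]
(-23, -5, 46) [210.6 334.3]
(-23, -5, 6) [212.9 343.3]
(23, 5, 6) [191.5 347.2]
```

View pics/p8.png

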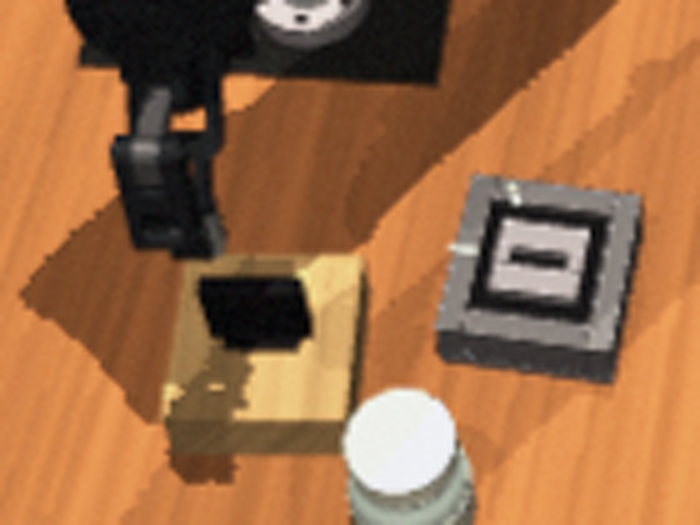

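All three flanges are on the mat. The key stands where expected, with its bow at (205–312, 278–350) in the crop. Grasp it.

```bash
python3 -m crank '[[[-0.0016,0.001,0.05],[0,-0.005,0],0],[[-0.0016,0.001,0.1],[0,-0.005,0],0],[[-0.0016,0.001,0.12],[0,-0.005,0],0],[[-0.0016,0.001,0.126],[0,-0.005,0],0],[[-0.0016,0.001,0.126],[0,-0.005,0],0],[[-0.0016,0.001,0.126],[0,-0.005,0],0],[[-0.0016,0.001,0.126],[0,-0.005,0],0.6],[[-0.0016,0.001,0.126],[0,-0.005,0],0.8],[[-0.0016,0.001,0.126],[0,-0.005,0],1],[[-0.0016,0.001,0.126],[0,-0.005,0],1],[[-0.0016,0.001,0.126],[0,-0.005,0],1],[[-0.0016,0.001,0.126],[0,-0.005,0],1]]' 60
python3 - <<'E'
from h import *
st()
E
```

```text
clock: 37.8
tool_pos: [567.7, 387.6, 52.9]
tcp_rot: [[-0.992, -0.124, 0.002], [-0.124, 0.992, 0.001], [-0.002, 0.001, -1.0]]
wrist_force: [-0.5, -0.6, 1.4]
gripper_width: 9.5
finger_force: 58.7
t 37.8 pos [567.7 387.6  52.9] yaw -172.9 q [ -7.  47. -49.  78.  36.  71.  38.] F [-0.5 -0.6  1.4] w 9.5 f 58.73623788356781
```

```bash
python3 -m crank '[[[0,0,-0.02],[0,0,0],1],[[0,0,-0.05],[0,0,0],1],[[0,0,-0.07],[0,0,0],1],[[0,0,-0.07],[0,0,0],1]]'
python3 - <<'E'
from h import *
st(); go((455.3,332.4,90),180.5)
E
```

```text
clock: 38.2
tool_pos: [568.4, 388.9, 126.2]
tcp_rot: [[-0.992, -0.124, 0.006], [-0.124, 0.992, 0.004], [-0.006, 0.004, -1.0]]
wrist_force: [0.4, 0.6, 1.4]
gripper_width: 8.8
finger_force: 59.4
t 38.2 pos [568.4 388.9 126.2] yaw -172.9 q [ -7.  43. -51.  74.  33.  77.  40.] F [0.4 0.6 1.4] w 8.8 f 59.37027096748352
shift [0.1195, -0.0421, 0.0353] turn [0.004, 0.0062, 0.116]
```

```bash
python3 -m crank '[[[0.04,-0.014,0],[0,0,0.03],1],[[0.08,-0.028,0],[0,0,0.07],1],[[0.1195,-0.042,0],[0.004,0.006,0.116],1],[[0.1195,-0.042,0.02],[0.004,0.006,0.116],1],[[0.1195,-0.042,0.03],[0.004,0.006,0.116],1],[[0.1195,-0.042,0.0353],[0.004,0.006,0.116],1],[[0.1195,-0.042,0.0353],[0.004,0.006,0.116],1],[[0.1195,-0.042,0.0353],[0.004,0.006,0.116],1],[[0.1195,-0.042,0.0353],[0.004,0.006,0.116],1],[[0.1195,-0.042,0.0353],[0.004,0.006,0.116],1]]'
python3 - <<'E'
from h import *
st(); go((455.3,332.4,90),180.5); t=cam("top"); s=cam("side")
im=np.hstack([cv2.resize(t[0][185:245,105:170,::-1],None,fx=6,fy=6,interpolation=2),cv2.resize(s[0][300:360,225:290,::-1],None,fx=6,fy=6,interpolation=2)])
cv2.imwrite("pics/p9.png",im)
p=arm.state()["tool_pos"]; z=p[2]-18.9
for X in((12,0,-18),(-12,0,-18),(9.5,0,-24),(-9.5,0,-24),(17,8,0),(-17,8,0)):
    v=np.array([p[0],p[1],z])+X; q=(proj(s,v)-[225,300])*6; print(X,q+[390,0])
E
```

```text
clock: 39.2
tool_pos: [454.5, 331.4, 87.5]
tcp_rot: [[-1.0, -0.009, -0.003], [-0.009, 1.0, -0.003], [0.003, -0.003, -1.0]]
wrist_force: [-0.5, -0.5, -0.5]
gripper_width: 9.1
finger_force: 59.5
t 39.2 pos [454.5 331.4  87.5] yaw -179.5 q [  2.  32. -54.  98.  28.  66.  30.] F [-0.5 -0.5 -0.5] w 9.1 f 59.5499324798584
shift [-0.0008, 0.001, -0.0026] turn [-0.0026, -0.0034, 0.0001]
(12, 0, -18) [550.2 158.4]
(-12, 0, -18) [613.2 166.2]
(9.5, 0, -24) [558.  167.4]
(-9.5, 0, -24) [607.8 173.4]
(17, 8, 0) [529.2 151.2]
(-17, 8, 0) [620.4 162. ]
```

View pics/p9.png

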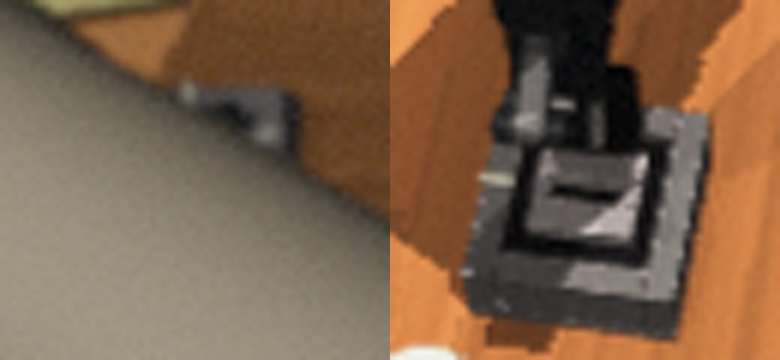

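The side view shows the slot at (587,192) under the gripper, but the blade is hard to make out. I'll enlarge it once.

Run:
```python
from h import *
s=cam("side")
im=s[0][312:345,238:278,::-1]; im=cv2.convertScaleAbs(cv2.resize(im,None,fx=18,fy=18,interpolation=cv2.INTER_CUBIC),alpha=1.5,beta=10)
cv2.imwrite("pics/p10.png",im)
print("slot side",plane(s,((587-390)/6+225,192/6+300),34))
p=arm.state()["tool_pos"]; z=p[2]-18.9
for X in((12,0,-18),(-12,0,-18),(9.5,0,-24),(-9.5,0,-24),(17,8,0),(-17,8,0)):
    print(X,(proj(s,np.array([p[0],p[1],z])+X)-[237.5,311.5])*18)
print("slot ends", [(proj(s,(455.4+d,332.4,34))-[237.5,311.5])*18 for d in(13.5,-13.5)])
```

```text
slot side [452.9 334.1  34. ]
(12, 0, -18) [255.6 268.2]
(-12, 0, -18) [446.4 291.6]
(9.5, 0, -24) [279.  295.2]
(-9.5, 0, -24) [428.4 313.2]
(17, 8, 0) [192.6 246.6]
(-17, 8, 0) [466.2 279. ]
slot ends [array([243., 342.]), array([455.4, 367.2])]
```

View pics/p10.png

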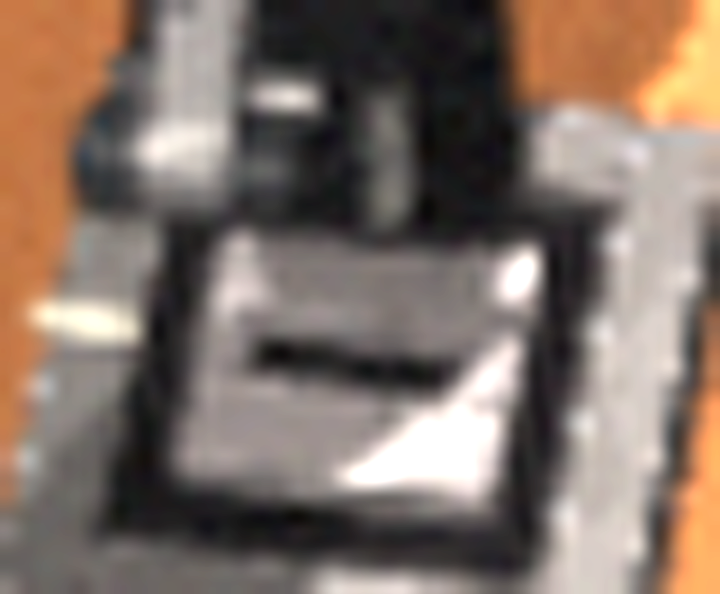

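The slot is centred at about (352,363) in this crop, within about 1 mm of the top-view estimate. The grey blade sits just above it. I'll insert in small steps and watch the force.

```bash
python3 -m crank '[[[-0.0003,0.0016,0],[-0.0026,-0.0034,0],1],[[-0.0003,0.0016,0],[-0.0026,-0.0034,0],1],[[-0.0003,0.0016,0],[-0.0026,-0.0034,0],1]]'; python3 -m crank '[[[0,0,0.004],[0,0,0],1],[[0,0,0.008],[0,0,0],1],[[0,0,0.01],[0,0,0],1],[[0,0,0.012],[0,0,0],1],[[0,0,0.014],[0,0,0],1],[[0,0,0.014],[0,0,0],1]]'
```

```text
clock: 39.65
tool_pos: [454.5, 332.6, 87.1]
tcp_rot: [[-1.0, -0.009, -0.0], [-0.009, 1.0, -0.001], [0.0, -0.001, -1.0]]
wrist_force: [-0.2, 0.3, -0.2]
gripper_width: 9.0
finger_force: 59.6
clock: 40.25
tool_pos: [454.4, 332.4, 72.7]
tcp_rot: [[-1.0, -0.009, -0.001], [-0.009, 1.0, -0.001], [0.001, -0.001, -1.0]]
wrist_force: [-0.5, 0.1, -1.3]
gripper_width: 9.1
finger_force: 59.6
```

No contact, so the tip is about 4 mm into the mouth. Continue.

```bash
python3 -m crank '[[[0,0,0.001],[0,0,0],1],[[0,0,0.002],[0,0,0],1],[[0,0,0.003],[0,0,0],1],[[0,0,0.004],[0,0,0],1],[[0,0,0.004],[0,0,0],1]]';python3 -m crank '[[[0,0,0.001],[0,0,0],1],[[0,0,0.002],[0,0,0],1],[[0,0,0.003],[0,0,0],1],[[0,0,0.003],[0,0,0],1]]'
```

```text
clock: 40.75
tool_pos: [454.5, 333.0, 69.1]
tcp_rot: [[-1.0, -0.009, -0.0], [-0.009, 1.0, 0.0], [0.0, 0.0, -1.0]]
wrist_force: [0.8, 2.0, 0.2]
gripper_width: 8.9
finger_force: 59.5
clock: 41.15
tool_pos: [454.4, 332.9, 66.0]
tcp_rot: [[-1.0, -0.009, -0.0], [-0.009, 1.0, -0.0], [0.0, -0.0, -1.0]]
wrist_force: [0.1, 3.0, -0.7]
gripper_width: 9.3
finger_force: 59.4
```

```bash
python3 -m crank '[[[0,0.0006,0.002],[0,0,0],1],[[0,0.0006,0.004],[0,0,0],1],[[0,0.0006,0.006],[0,0,0],1],[[0,0.0006,0.008],[0,0,0],1],[[0,0.0006,0.01],[0,0,0],1],[[0,0.0006,0.011],[0,0,0],1],[[0,0.0006,0.011],[0,0,0],1]]';python3 -m crank '[[[0,0,0.001],[0,0,0],1],[[0,0,0.002],[0,0,0],1],[[0,0,0.003],[0,0,0],1],[[0,0,0.003],[0,0,0],1]]'
python3 - <<'E'
from h import *
st()
t=cam("top")
for a,r in blobs(t,(0,0,70),(180,70,255),(165,110,262,190),150)[:6]: print(a,np.round(r[0],1),plane(t,r[0],15))
E
```

```text
clock: 41.85
tool_pos: [454.4, 333.1, 54.8]
tcp_rot: [[-1.0, -0.009, -0.001], [-0.009, 1.0, -0.001], [0.001, -0.001, -1.0]]
wrist_force: [1.1, 2.7, -1.3]
gripper_width: 9.4
finger_force: 59.3
clock: 42.25
tool_pos: [454.6, 333.2, 52.7]
tcp_rot: [[-1.0, -0.009, 0.0], [-0.009, 1.0, -0.001], [-0.0, -0.001, -1.0]]
wrist_force: [-1.4, -0.5, 7.8]
gripper_width: 9.1
finger_force: 60.7
t 42.2 pos [454.6 333.2  52.7] yaw -179.5 q [  0.  35. -53.  99.  31.  62.  28.] F [-1.4 -0.5  7.8] w 9.1 f 60.65026044845581
429.0 [194.5 159.5] [601.7 186.1  15. ]
426.0 [215.  141.5] [650.1 131.9  15. ]
425.5 [234.5 158.5] [603.4  80.   15. ]
```

The key is seated at its collar. A numeric check of the clamp before turning:

Run:
```python
from h import *
t=cam("top");s=cam("side")
for n,c,b in(("t",t,(370,160,410,200)),("s",s,(250,110,320,165))):
    print(n,[(a,np.round(r[0],1),np.round(r[1],1)) for a,r in blobs(c,(15,110,60),(35,255,255),b,8)[:3]], "expect mid",proj(c,(522.4,-309.3,72)),"top",proj(c,(522.4,-309.3,92)),"low",proj(c,(522.4,-309.3,52)))
# laser dark window on body top (z 58), expected at rest
print("win",[(a,np.round(r[0],1),plane(t,r[0],58)) for a,r in blobs(t,(0,0,0),(180,255,70),(343,145,372,172),20)[:3]],"rest 590.4 -234.9")
```

```text
t [(11.0, array([384.9, 185.3]), array([6.1, 3.5]))] expect mid [387.4 183.4] top [389.5 182. ] low [385.3 184.8]
s [] expect mid [274.2 134.3] top [273.9 129.1] low [274.4 139.5]
win [(62.5, array([356.7, 157.9]), array([ 591.9, -236.9,   58. ])), (21.5, array([353.9, 168. ]), array([ 565.5, -228.9,   58. ]))] rest 590.4 -234.9
```

```bash
python3 -m crank '[[[0,0,0],[0,0,0.1],1],[[0,0,0],[0,0,0.2],1],[[0,0,0],[0,0,0.3],1],[[0,0,0],[0,0,0.4],1],[[0,0,0],[0,0,0.5],1],[[0,0,0],[0,0,0.6],1],[[0,0,0],[0,0,0.7],1],[[0,0,0],[0,0,0.8],1],[[0,0,0],[0,0,0.9],1],[[0,0,0],[0,0,1.0],1],[[0,0,0],[0,0,1.0],1]]' 80
python3 - <<'E'
from h import *
st(); print(arm.state()["moment"])
E
```

```text
clock: 43.5
tool_pos: [454.8, 333.6, 52.8]
tcp_rot: [[-0.547, 0.837, 0.001], [0.837, 0.547, -0.0], [-0.001, 0.001, -1.0]]
wrist_force: [-0.9, 0.9, 5.8]
gripper_width: 9.1
finger_force: 78.5
t 43.5 pos [454.8 333.6  52.8] yaw 123.1 q [ -8.  30. -41. 100.  22.  59. -23.] F [-0.9  0.9  5.8] w 9.1 f 78.46956968307495
[ 0.2952326   0.14699681 -0.05602058]
```

```bash
python3 -m crank '[[[0,0,0],[0,0,0.05],1],[[0,0,0],[0,0,0.1],1],[[0,0,0],[0,0,0.14],1],[[0,0,0],[0,0,0.14],1],[[0,0,0],[0,0,0.14],1]]'
python3 - <<'E'
from h import *
st(); print(arm.state()["moment"])
E
```

```text
clock: 44.0
tool_pos: [454.7, 333.5, 52.7]
tcp_rot: [[-0.429, 0.904, 0.0], [0.904, 0.429, -0.0], [-0.001, 0.0, -1.0]]
wrist_force: [-0.9, 0.5, 7.2]
gripper_width: 8.8
finger_force: 78.7
t 44.0 pos [454.7 333.5  52.7] yaw 115.4 q [ -9.  29. -39. 100.  21.  59. -30.] F [-0.9  0.5  7.2] w 8.8 f 78.65967392921448
[ 0.18525164  0.31474811 -0.05166882]
```

```bash
python3 -m crank '[[[0,0,0],[0,0,0.04],1],[[0,0,0],[0,0,0.08],1],[[0,0,0],[0,0,0.08],1]]'
python3 - <<'E'
from h import *
st(); print(arm.state()["moment"])
E
python3 -m crank '[[[0,0,0],[0,0,0.04],1],[[0,0,0],[0,0,0.07],1],[[0,0,0],[0,0,0.07],1]]'
python3 - <<'E'
from h import *
st(); print(arm.state()["moment"])
E
```

```text
clock: 44.3
tool_pos: [454.7, 333.5, 52.8]
tcp_rot: [[-0.354, 0.935, 0.0], [0.935, 0.354, -0.0], [-0.001, 0.0, -1.0]]
wrist_force: [-1.0, 0.9, 7.3]
gripper_width: 9.2
finger_force: 78.7
t 44.3 pos [454.7 333.5  52.8] yaw 110.7 q [-10.  29. -38. 100.  21.  58. -35.] F [-1.   0.9  7.3] w 9.2 f 78.66586446762085
[0.13501034 0.23091068 0.04523708]
clock: 44.6
tool_pos: [454.6, 333.5, 52.8]
tcp_rot: [[-0.29, 0.957, 0.001], [0.957, 0.29, -0.001], [-0.001, 0.001, -1.0]]
wrist_force: [0.0, 0.4, 6.8]
gripper_width: 9.2
finger_force: 79.9
t 44.6 pos [454.6 333.5  52.8] yaw 106.8 q [-10.  29. -37. 100.  20.  58. -38.] F [0.  0.4 6.8] w 9.2 f 79.87214684486389
[0.08400419 0.13655585 0.95536572]
```

The stop is reached: the moment jumped to 0.95 N·m. Ease back within the play, open, and withdraw.

```bash
python3 -m crank '[[[0,0,0],[0,0,-0.05],1],[[0,0,0],[0,0,-0.05],1],[[0,0,0],[0,0,-0.05],0.8],[[0,0,0],[0,0,-0.05],0.5],[[0,0,0],[0,0,-0.05],0.3],[[0,0,0],[0,0,-0.05],0.3],[[0,0,-0.03],[0,0,-0.05],0.3],[[0,0,-0.08],[0,0,-0.05],0.3],[[0,0,-0.13],[0,0,-0.05],0.3],[[0,0,-0.18],[0,0,-0.05],0.3],[[-0.05,0,-0.2],[0,0,-0.05],0.3],[[-0.1,0,-0.2],[0,0,-0.05],0.3],[[-0.15,0,-0.2],[0,0,-0.05],0.3],[[-0.2,0,-0.2],[0,0,-0.05],0.3],[[-0.25,0,-0.2],[0,0,-0.05],0.3],[[-0.25,0,-0.2],[0,0,-0.05],0.3],[[-0.25,0,-0.2],[0,0,-0.05],0.3]]'
python3 - <<'E'
from h import *
st(); t=cam("top"); s=cam("side")
for a,r in blobs(t,(0,0,70),(180,70,255),(165,110,262,190),150)[:6]: print(a,np.round(r[0],1),plane(t,r[0],15))
for c,b,n in((t,(118,200,155,228),"t"),(s,(236,305,272,345),"s")): print(n,[(a,np.round(r[0],1),np.round(r[1],1),round(r[2],1)) for a,r in blobs(c,(0,0,0),(180,255,40),b,8)[:3]],"key mid, top, low expected",[proj(c,(454.7,333.2,z)) for z in(58,80,38)])
u=np.array([np.cos(np.radians(-63)),np.sin(np.radians(-63)),0])*23
print("top bow ends",proj(t,np.array([454.7,333.2,80])+u),proj(t,np.array([454.7,333.2,80])-u))
E
```

```text
clock: 46.3
tool_pos: [526.3, 91.5, 251.9]
tcp_rot: [[-0.329, 0.944, -0.001], [0.944, 0.329, -0.001], [-0.001, -0.001, -1.0]]
wrist_force: [-0.9, 1.1, 0.6]
gripper_width: 59.3
finger_force: 0.0
t 46.3 pos [526.3  91.5 251.9] yaw 109.2 q [ 16.  13. -35.  90.   8.  79.  -0.] F [-0.9  1.1  0.6] w 59.3 f 0.0
5656.5 [206.5 149.5] [628.5 154.4  15. ]
t [(76.5, array([132.8, 211.4]), array([11.9, 22.7]), 58.6)] key mid, top, low expected [array([132.2, 213.5]), array([129.2, 212.6]), array([134.8, 214.3])]
s [(107.0, array([253. , 325.6]), array([24.7, 11.6]), 78.7), (43.0, array([247.5, 334.5]), array([ 7., 13.]), 0.0), (36.0, array([268.4, 328.4]), array([13.9,  6.2]), 69.0)] key mid, top, low expected [array([256.4, 326.1]), array([255.8, 321. ]), array([257. , 330.7])]
top bow ends [137.7 208.3] [120.8 216.9]
```

```bash
python3 -m crank '[[[-0.05,0,0],[0,0,0],0.3],[[-0.1,0,0],[0,0,0],0.3],[[-0.15,0,0],[0,0,0],0.3],[[-0.2,0,0],[0,0,0],0.3],[[-0.22,0,0],[0,0,0],0.3],[[-0.22,0,0],[0,0,0],0.3],[[-0.22,0,0],[0,0,0],0.3]]' >/dev/null
python3 - <<'E'
from h import *
st(); t=cam("top")
f=[plane(t,r[0],15) for a,r in blobs(t,(0,0,70),(180,70,255),(165,110,275,190),150)]
for p in f: print(p, R.from_euler('z',-4,degrees=True).apply(p-[625.8,130.8,15])[:2].round(1))
if len(f)==3: print(arm.hand_in())
E
```

```text
t 47.1 pos [ 599.4 -111.2  252.2] yaw 109.6 q [ 28.  22. -28.  79.  10.  82.  20.] F [-0.6  1.5  0.9] w 59.9 f 0.0
[601.7 187.4  15. ] [-20.1  58.1]
[650.1 131.9  15. ] [24.3 -0.6]
[603.4  80.   15. ] [-25.9 -49.1]
the job is handed in; nothing more can be done
None
```

I handed the job in at about 47 s, and the hand-in gave no verdict: the laser is clamped, the bolt is up in its fork, all three flanges are on the mat (one was knocked part way off and I slid it back), and the key is in and turned to its stop; I did view 15 pictures, one over the limit of 14.

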